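# Raise a cabinet sash to its stop and bolt it there

## Robot

A 6-joint arm with a two-finger parallel gripper is mounted at the origin on a cart in front of the work surface, level with it; the furniture and walls round the work are solid. World frame = base frame: x ahead of the robot, y to its left, z up, the work surface at z = 0. Lengths are in m, angles in rad, forces in N, time in s.
With the tool pointing down it reaches from about 0.4 to 0.825 m from the base axis. Payload 7 kg.
Tool frame: the origin (TCP) lies on the mounting face of the last link; the fingertips stand 178 mm ahead of it and the grasp point (between the pads) lies 159 mm ahead of it; z points along the fingers, y is the direction in which the jaws open and shut (so a half turn about z gives the same grasp; the last joint's range is limited). The gripper opens to 88 mm and grips with 3 to 60 N. Pads are 19 mm wide; open, the fingers measure 130 mm over their backs; the gripper's body (78 mm by 193 mm) begins 47 mm behind the grasp point.
Start: joints at [-0.852, 0.359, 0.012, 0, -1.224, -0.288], TCP at [0.282, -0.613, 0.405] pointing down, gripper open.
Joint ranges: [-3.07, 3.07], [-1.43, 2.12], [-1.02, 1.25], [-3.03, 1.67], [-3.05, -0], [-3.03, 3.03]. Speed limits (rad/s): [2.39, 2.39, 3.01, 3.14, 3.14, 3.14].

## Interface

Orientations are given as [roll, pitch, yaw] about the fixed x, y, z axes, in that order (R = Rz(yaw) Ry(pitch) Rx(roll)).
In Python, from station import * gives the robot as it stands.
- The arm moves only by the tool arm_command, never from a script. Its argument "targets" is a list of rows, each a list of 3 entries, a list of its own where there are three numbers: the turn, a rotation vector about the world's x, y, z in rad, then the shift along the world's x, y, z in mm, then the closure, from 0 (fully open) to 1 (shut). In form: [[[wx, wy, wz], [tx, ty, tz], fingers], ...]. A call has 1 to 8 rows; each row shifts and turns the commanded pose from where the row before left it; what a row does not reach is not made up. A row lasts 1/10 s, in which the tool goes at most 50 mm and 8.59 degrees, less where a joint would pass 70% of its speed; a pose out of reach is approached as far as the arm can. A call with a gripper value outside its range is refused whole. The fingers move at their own pace and stop on an object; "squeeze" is the grip in N (left out, the last holds). Time passes only in rows, so rows that do not move let the fingers close. It gives the time, the measured TCP pose, the force and the opening at its end, in the units of the state.
- get_state(): the state, without advancing time (a new reading comes with each control period).
- grab_frame(name): name is "scene" or "top" or "wrist"; returns (picture, depth): 480x640x3 uint8, red, green, blue; 480x640 float32, m along the optical axis (not along the pixel's ray), 0 where there is no reading.
- camera_params(name): a dict with "mtx" (3x3 intrinsics, pixels), "eye" and "orientation" of the camera in the world. Camera axes: x right, y down, z forward; pixel columns grow to the right and rows downward; lengths in m; the calibration is good to about 2 mm. The wrist camera is an equidistant fisheye: a pixel r from the principal point sees the ray r / f radians off the axis. A picture is of the moment at which its call begins: read the wrist's pose just before it. camera_params takes no time and is no camera call; for the wrist camera it gives the pose at the moment of the call.
- job_done(): hands the job in, once; it reports no verdict.
The state is a dict: "t": time; "q": joint angles; "qd": joint speeds; "joint_efforts": joint torques, N m; "eef_pos": TCP position; "ee_rot": TCP orientation; "force": force on the tool from outside, world axes, zero at the start; "moment": the same for the moment, N m; "width": finger opening in m.
Only numpy, scipy, OpenCV 4.12 (cv2) and the standard library are available. Lean on these libraries where they do the work, as an engineer would, in place of code of your own. Each camera call takes 0.05 s, during which the arm holds its last target.

## Task

Open the small bench cabinet to its set height: push up under the ledge of the glass sash until its lug presses firmly but gently on the rubber buffer of the stop, without crushing the buffer or driving the stop up the column. Then slide the stop's bolt fully across under the lug so the sash is locked at that height, and let go. Leave the bottles and the beaker as they stand.

Things in the scene. Friction and masses are not known exactly. Their poses are not given: they have to be found in the camera images.
- cabinet: Fixed bench-top sample cabinet, 270 mm wide, 170 deep, 390 high (two cord pulleys stand 38 mm above its roof), white with aluminium columns 50 mm wide at the front corners. Origin: bottom centre of its front face, on the worktop. Its -x axis points out of the front towards the robot, +y to the left as the robot sees it, z up. Differs in place and yaw each time.
- sash: The glass sash in an aluminium frame, 168 mm wide, 163 high, sliding straight up and down in the cabinet's front. Origin: middle of its lower edge, in the cabinet's front plane; axes as the cabinet's. Shut, the origin is 25 mm above the worktop; it starts 90 to 120 mm and can rise to 220 mm above it. Counterbalanced: it stays where it is left, and takes 2 to 5 N to push up.
- ledge (a point): Middle of the rounded front edge of the sash's pull ledge, at the height of its underside. The ledge is an aluminium shelf 120 mm wide (along cabinet y), 10 thick, that stands 53 mm out of the cabinet's front plane along the sash's lower edge; its front edge is a 10 mm round nose, and this point lies below the nose's axis, 48 mm out of the front plane. There is free air under it.
- lug_top (a point): Centre of the part of the sash's steel lug that meets the buffer: upper face of the lug. The lug is a block 12 mm deep, 36 wide, 20 high at the sash's lower left corner, in front of the left column (centre 16 mm out of the front plane, cabinet y 72 to 108 mm), and rises with the sash; its upper face is 22 mm above the ledge's underside.
- beaker: Loose glass beaker, 59 mm wide, 82 high, inside the cabinet; leave alone. Origin: centre of its underside.
- dropper: Loose brown dropper bottle, 30 mm wide, 78 high, in front of the cabinet on the right; leave alone. Origin: centre of its underside.
- white_bottle: Loose white screw-cap bottle, 52 mm wide, 112 high, in front of the cabinet on the left; leave alone. Origin: centre of its underside.
- stop: The stop on the left column: aluminium plate (54 mm wide, 136 high) carrying a dark steel carriage (72 wide, 72 high, 30 mm out of the front plane) with a rubber buffer under its head and a bolt. Origin: cabinet's front plane, behind the buffer; axes as the cabinet's. The carriage is fine-set up to 10 mm above or below its mean place on the plate. Held by friction; must not be shifted.
- bolt (a joint): Travel of the stop's bolt in m: 0 drawn back (start), 0.024 fully across under the lug. It moves along cabinet -y (to the right), with 2 N of friction, and stays where it is left. Its round-nosed tongue, 8 mm thick, passes 1.5 mm under the lug when the lug just touches the buffer and is blocked by the lug if the sash hangs more than a few mm lower.
- buffer_mean (a point): Mean place of the centre of the buffer's lower face (12 mm round), straight above lug_top, 50 to 120 mm above it at the start. The real face lies up to 10 mm higher or lower (carriage setting), so find it by feel. The buffer springs in up to 6 mm, 3.5 N per mm. The sash is home with the lug pressed on it with some 5 to 8 N; over 10 N crushes it.
- knob_mean (a point): Mean place of the middle of the bolt's knob when drawn back: a steel cylinder 12 mm in diameter, 36 long, pointing straight out of the front (32 to 68 mm out of the front plane), 40 mm left of the buffer. The real knob is up to 10 mm higher or lower, always with its axis 25.5 mm below the buffer's face (so below the lug's upper face once the sash is home). Push its left side to the right.

How it is judged:
By the outcome, as a careful person would: the job done as asked, in the order asked, and still so for the second after the job is handed in, with the robot touching nothing.
It also fails if it takes over 72 s, if anything falls off the work surface, if the arm or the gripper's body presses on something with over 40 N, if the wrist force passes 120 N, or if a joint passes its speed limit or range.

## Working session

There is one attempt and no reset: what is moved stays moved. The work goes in short steps, Python scripts to look and compute and a tool call to move; the robot and the scene stay as the last step left them, time stands still between calls to the robot, and variables do not carry over. Pictures are saved under pics/ and viewed, and the job is handed in when it is done.

Besides the shell and the picture viewer there is one more tool, called after ">>>" by a JSON object that holds its "method" and its "body". arm_command: Moves the arm, as the interface text tells. Its arguments: {"type":"object","properties":{"targets":{"type":"array"},"squeeze":{"type":"number"}},"required":["targets"]}

```bash
mkdir -p pics; ls; python3 - <<'E'
from station import *
import cv2, numpy as np
s=get_state(); print(s)
for n in ["scene","top","wrist"]:
    p=camera_params(n); print(n,p)
    im,d=grab_frame(n); cv2.imwrite(f"pics/{n}0.png",im[:,:,::-1]); np.save(f"pics/{n}0_d.npy",d)
E
```

```text
pics
{'t': 0.0, 'q': array([-8.51924335e-01,  3.59366624e-01,  1.10392648e-02, -3.72229087e-04,
       -1.22409270e+00, -2.88072714e-01]), 'qd': array([-0.00025956,  0.00017013,  0.00225681,  0.000815  , -0.0006519 ,
        0.00059063]), 'joint_efforts': array([ 1.63132168e-03, -5.82705295e+01,  2.93052936e+01,  6.99711442e+00,
        6.68093868e-03, -1.82067188e-04]), 'eef_pos': array([ 0.28177418, -0.61314606,  0.40372304]), 'ee_rot': array([ 3.13993641e+00, -1.25857535e-04, -2.71092004e+00]), 'force': array([0.08958243, 0.82149627, 0.18422136]), 'moment': array([0.03063108, 0.00324767, 0.0415436 ]), 'width': 0.08757857324617616}
scene {'mtx': array([[582.47647697,   0.        , 317.48372533],
       [  0.        , 582.47647697, 233.51075173],
       [  0.        ,   0.        ,   1.        ]]), 'eye': array([-0.39727343, -0.13376505,  0.59045056]), 'orientation': array([-2.00708636, -0.0232423 , -1.63257746])}
top {'mtx': array([[473.63406362,   0.        , 313.17315537],
       [  0.        , 473.63406362, 250.26994353],
       [  0.        ,   0.        ,   1.        ]]), 'eye': array([ 0.39603037, -0.19791448,  0.9443488 ]), 'orientation': array([-2.91184584,  0.00477638, -1.60781043])}
wrist {'mtx': array([[371.64829954,   0.        , 314.37269412],
       [  0.        , 371.64829954, 242.73156888],
       [  0.        ,   0.        ,   1.        ]]), 'eye': array([ 0.20680221, -0.64871382,  0.38394964]), 'orientation': array([ 2.82946053e+00, -2.46765270e-03,  2.00091291e+00])}
```

View pics/scene0.png

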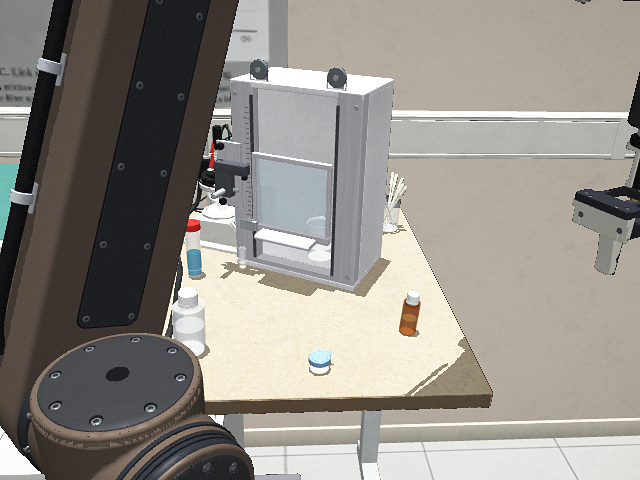

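View pics/top0.png

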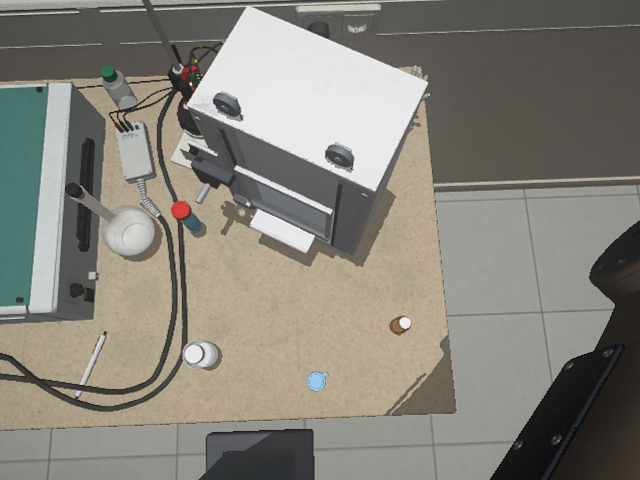

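View pics/wrist0.png

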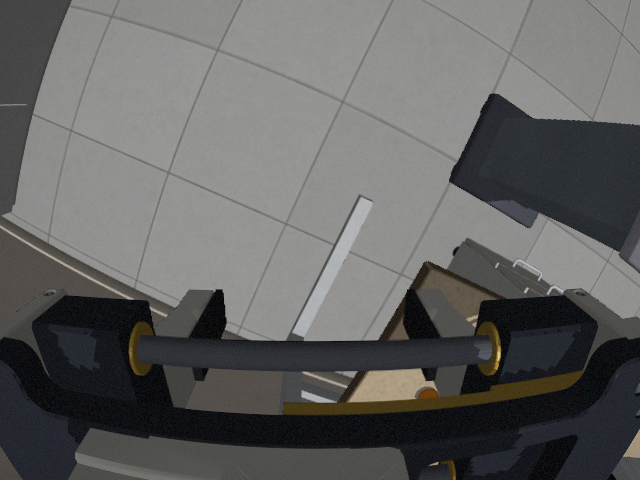

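```bash
cat > h.py <<'E'
import numpy as np, cv2
from scipy.spatial.transform import Rotation as R
def cam(p): return p["mtx"],np.array(p["eye"]),R.from_euler('xyz',p["orientation"]).as_matrix()
def ray(p,u,v):
    K,e,M=cam(p); d=np.array([(u-K[0,2])/K[0,0],(v-K[1,2])/K[1,1],1.]); return e,M@d
def onz(p,u,v,z):
    e,d=ray(p,u,v); return e+d*(z-e[2])/d[2]
def cloud(p,D):
    K,e,M=cam(p); v,u=np.mgrid[0:480,0:640]
    P=np.stack([(u-K[0,2])/K[0,0]*D,(v-K[1,2])/K[1,1]*D,D],-1); return P@M.T+e
def proj(p,X):
    K,e,M=cam(p); c=(np.atleast_2d(X)-e)@M; return np.c_[c[:,0]/c[:,2]*K[0,0]+K[0,2],c[:,1]/c[:,2]*K[1,1]+K[1,2]]
E
python3 - <<'E'
from station import *
from h import *
T=camera_params("top");S=camera_params("scene")
for u,v in [(248,8),(428,82),(375,187),(190,105)]: print("roof",onz(T,u,v,.39).round(4))
Ct=cloud(T,np.load("pics/top0_d.npy"));Cs=cloud(S,np.load("pics/scene0_d.npy"))
for n,C,pts in [("top",Ct,[(300,50),(380,110),(220,80),(260,180),(283,235),(250,225),(313,248),(205,190),(205,165),(300,380),(200,354),(401,324)]),("scene",Cs,[(290,240),(290,200),(350,250),(350,150),(245,120),(222,190),(230,170),(190,330),(410,315),(240,222),(318,240)])]:
    for u,v in pts: print(n,u,v,C[v,u].round(4))
im=cv2.imread("pics/scene0.png"); cv2.imwrite("pics/s_crop.png",cv2.resize(im[50:300,170:400],None,fx=2.4,fy=2.4,interpolation=cv2.INTER_CUBIC))
im=cv2.imread("pics/top0.png"); cv2.imwrite("pics/t_crop.png",cv2.resize(im[80:270,160:400],None,fx=3,fy=3,interpolation=cv2.INTER_CUBIC))
E
```

```text
roof [ 0.8688 -0.1237  0.39  ]
roof [ 0.7461 -0.3587  0.39  ]
roof [ 0.6033 -0.2797  0.39  ]
roof [ 0.7251 -0.0476  0.39  ]
top 300 50 [ 0.799  -0.1927  0.3922]
top 380 110 [ 0.7079 -0.293   0.3905]
top 220 80 [ 0.7592 -0.0865  0.3912]
top 260 180 [ 0.6712 -0.1227  0.2574]
top 283 235 [ 0.6234 -0.1469  0.1044]
top 250 225 [ 0.6447 -0.0865  0.1048]
top 313 248 [ 0.6211 -0.2014  0.0027]
top 205 190 [ 0.6879 -0.0198  0.1794]
top 205 165 [ 0.7095 -0.032   0.2345]
top 300 380 [ 3.616e-01 -1.668e-01 -1.000e-04]
top 200 354 [0.4152 0.0006 0.1093]
top 401 324 [ 0.4556 -0.3551  0.0782]
scene 290 240 [ 0.6152 -0.1547  0.1038]
scene 290 200 [ 0.6541 -0.1552  0.1711]
scene 350 250 [ 0.6024 -0.2703  0.0878]
scene 350 150 [ 0.6073 -0.2615  0.286 ]
scene 245 120 [ 0.7106 -0.0698  0.3132]
scene 222 190 [ 0.6842 -0.0224  0.1804]
scene 230 170 [ 0.6896 -0.0391  0.2198]
scene 190 330 [0.388  0.0085 0.0551]
scene 410 315 [ 0.4415 -0.3583  0.0424]
scene 240 222 [ 0.693  -0.0546  0.1077]
scene 318 240 [ 0.6189 -0.209   0.1017]
```

View pics/s_crop.png

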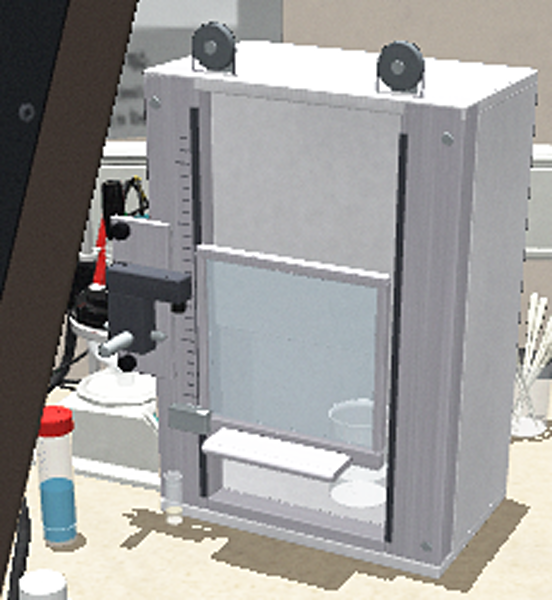

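View pics/t_crop.png

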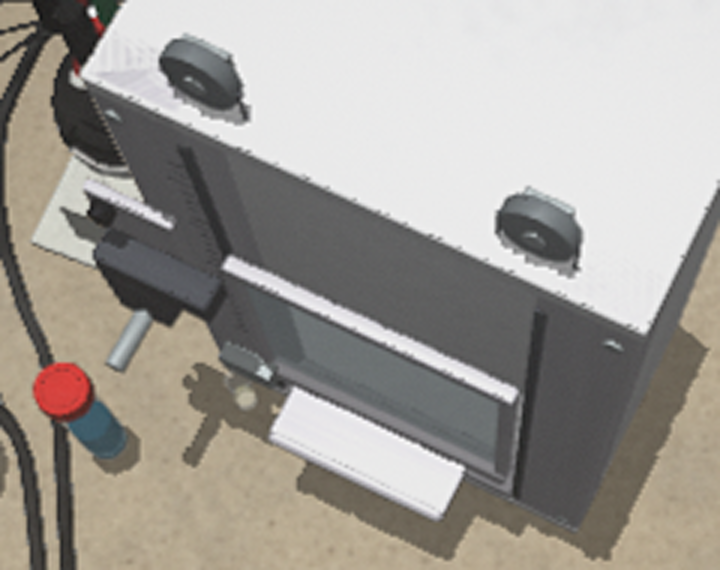

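```bash
python3 - <<'E'
from station import *
from h import *
T=camera_params("top");S=camera_params("scene")
Dt=np.load("pics/top0_d.npy");Ds=np.load("pics/scene0_d.npy")
Ct=cloud(T,Dt);Cs=cloud(S,Ds)
yaw0=-27.7*np.pi/180
def fitfront(C,D):
    global nx
    P=C[D>0]; 
    x0=np.array([0.665,-0.164]); yaw=yaw0
    for it in range(6):
        ex=np.array([np.cos(yaw),np.sin(yaw)]); ey=np.array([-ex[1],ex[0]])
        q=P[:,:2]-x0; a=q@ex; b=q@ey
        m=(abs(a)<.008)&(((b<-.09)&(b>-.13))|((b>.09)&(b<.13)))&(P[:,2]>.02)&(P[:,2]<.385)
        A=np.c_[b[m],np.ones(m.sum())]; k,c=np.linalg.lstsq(A,a[m],rcond=None)[0]
        r=a[m]-A@[k,c]
        x0=x0+c*ex; yaw=yaw-np.arctan(k)
    print("yaw",np.degrees(yaw),yaw,"x0",x0,m.sum(),r.std())
    return yaw,x0
fs=fitfront(Cs,Ds); ft=fitfront(Ct,Dt)
yaw=fs[0];x0=fs[1]
for nm,C,D in (("s",Cs,Ds),("t",Ct,Dt)):
    P=C[D>0]; ex=np.array([np.cos(yaw),np.sin(yaw)]); ey=np.array([-ex[1],ex[0]])
    L=np.c_[(P[:,:2]-x0)@ex,(P[:,:2]-x0)@ey,P[:,2]]
    m=(abs(L[:,2]-.3905)<.006)&(abs(L[:,1])<.2)&(L[:,0]>-.03)&(L[:,0]<.2); r=L[m]
    print(nm,"roof",np.percentile(r,[1,2,50,98,99],axis=0).round(4))
    m=(abs(L[:,0])<.006)&(abs(L[:,1])<.16)&(L[:,2]>.02)&(L[:,2]<.38); print("front b",np.percentile(L[m][:,1],[.5,1,99,99.5]))
    m=(L[:,0]<-.02)&(L[:,0]>-.06)&(abs(L[:,1])<.07)&(L[:,2]>.05)&(L[:,2]<.2); r=L[m]; print("ledge",np.percentile(r,[1,3,50,97,99],axis=0).round(4))
    m=(L[:,0]<-.026)&(L[:,0]>-.034)&(L[:,1]>.05)&(L[:,1]<.15)&(L[:,2]>.12)&(L[:,2]<.3); r=L[m]; print("carriage",np.percentile(r,[1,3,50,97,99],axis=0).round(4))
    m=(L[:,0]<-.036)&(L[:,0]>-.075)&(L[:,1]>.08)&(L[:,1]<.18)&(L[:,2]>.12)&(L[:,2]<.3); r=L[m]; print("knob",m.sum(),np.percentile(r,[1,3,50,97,99],axis=0).round(4))
    m=(L[:,0]<-.0)&(L[:,0]>-.025)&(L[:,1]>.07)&(L[:,1]<.11)&(L[:,2]>.05)&(L[:,2]<.17); r=L[m]; print("lug",m.sum(),np.percentile(r,[1,3,50,97,99],axis=0).round(4))
E
```

```text
yaw -28.023660684929077 -0.48910514741370165 x0 [ 0.65823499 -0.16044029] 6210 0.002212495900111007
yaw -28.033583622026065 -0.48927833533751236 x0 [ 0.66030429 -0.16153053] 2948 0.0016346932210140684
s roof [[-0.0023 -0.1342  0.3849]
 [-0.0016 -0.1339  0.3851]
 [ 0.0535 -0.0078  0.3891]
 [ 0.1632  0.1254  0.3937]
 [ 0.1655  0.1293  0.3953]]
front b [-0.13427429 -0.13389693  0.13459056  0.14042225]
ledge [[-0.0551 -0.0591  0.0946]
 [-0.0544 -0.0581  0.096 ]
 [-0.0436 -0.004   0.1031]
 [-0.0215  0.0565  0.1052]
 [-0.0206  0.0585  0.1059]]
carriage [[-0.0331  0.0895  0.1629]
 [-0.0324  0.0916  0.1665]
 [-0.029   0.1301  0.2139]
 [-0.0263  0.1488  0.2322]
 [-0.0261  0.1496  0.233 ]]
knob 83 [[-0.0697  0.1319  0.1696]
 [-0.0694  0.1322  0.1715]
 [-0.0562  0.1357  0.1775]
 [-0.0383  0.142   0.1817]
 [-0.0379  0.1427  0.1819]]
lug 529 [[-2.360e-02  7.050e-02  5.280e-02]
 [-2.290e-02  7.100e-02  5.650e-02]
 [-9.900e-03  8.350e-02  1.168e-01]
 [-2.000e-04  1.078e-01  1.674e-01]
 [-1.000e-04  1.096e-01  1.687e-01]]
t roof [[ 0.003  -0.1321  0.3876]
 [ 0.0038 -0.1297  0.3882]
 [ 0.086  -0.0043  0.3905]
 [ 0.1681  0.1292  0.3924]
 [ 0.17    0.1319  0.3927]]
front b [-0.1333242  -0.13270757  0.14848481  0.15320332]
ledge [[-0.0499 -0.058   0.1   ]
 [-0.0494 -0.0555  0.1009]
 [-0.0355 -0.0006  0.1048]
 [-0.021   0.0569  0.1074]
 [-0.0205  0.0594  0.1081]]
carriage [[-0.0331  0.0916  0.1687]
 [-0.0324  0.0931  0.1723]
 [-0.0264  0.1332  0.2153]
 [-0.0261  0.149   0.2331]
 [-0.026   0.1494  0.2341]]
knob 127 [[-0.0705  0.1332  0.1202]
 [-0.0669  0.1336  0.1202]
 [-0.0517  0.138   0.1803]
 [-0.0372  0.173   0.1836]
 [-0.0367  0.1765  0.1842]]
lug 264 [[-0.019   0.0707  0.0992]
 [-0.0188  0.0714  0.1012]
 [-0.0108  0.081   0.1172]
 [-0.0034  0.1067  0.1642]
 [-0.003   0.1075  0.1688]]
```

>>> {"method": "arm_command", "body": {"targets": [[[0, 0, 0], [18, 42, 0], 1], [[0, 0, 0], [18, 42, 0], 1], [[0, 0, 0], [18, 42, 0], 1], [[0, 0, 0], [18, 42, 0], 1], [[0, 0, 0], [18, 42, 0], 1], [[0, 0, 0], [18, 42, 0], 1], [[0, 0, 0], [18, 42, 0], 1], [[0, 0, 0], [0, 0, 0], 1]], "squeeze": 10}}

```text
t: 0.95
eef_pos: [0.4093, -0.3156, 0.4049]
ee_rot: [-3.142, 0.001, -2.706]
force: [-0.1, -1.3, -0.8]
width: 0.0291
```

```bash
python3 - <<'E'
from station import *
s=get_state(); print({k:np.round(v,4) for k,v in s.items()} if 0 else s)
E
```

```text
{'t': 0.95, 'q': array([-2.76898414e-01,  9.67157727e-02, -3.31609205e-01, -8.17292451e-04,
       -1.14149808e+00, -8.58181906e-01]), 'qd': array([-0.07086554,  0.02134125,  0.01952955,  0.01650012, -0.0068948 ,
        0.08606   ]), 'joint_efforts': array([ 1.77180614e+00, -3.70544636e+01,  2.75643110e+01,  6.42769977e+00,
        2.58500841e-03, -1.10100824e+00]), 'eef_pos': array([ 0.4092683 , -0.31555459,  0.4049499 ]), 'ee_rot': array([-3.14151894e+00,  1.22241582e-03, -2.70621642e+00]), 'force': array([-0.14356008, -1.27310061, -0.76791162]), 'moment': array([-0.04726071, -0.0294545 ,  0.02925298]), 'width': 0.029085691214010955}
```

>>> {"method": "arm_command", "body": {"targets": [[[0.12, -0.03, 0], [0, 0, 0], 1], [[0.12, -0.03, 0], [0, 0, 0], 1], [[0.12, -0.03, 0], [0, 0, 0], 1], [[0.12, -0.03, 0], [0, 0, 0], 1], [[0, 0, 0], [0, 0, 0], 1]]}}

```text
t: 1.45
eef_pos: [0.4078, -0.3208, 0.4039]
ee_rot: [2.74, 0.303, -2.776]
force: [-0.6, -0.6, 0.1]
width: 0.0007
```

```bash
python3 - <<'E'
from station import *
s=get_state(); print(s)
E
```

```text
{'t': 1.45, 'q': array([-0.51600523,  0.19316561, -0.07767341, -0.48200334, -1.45819215,
       -0.53322336]), 'qd': array([ 0.04465144, -0.02891756, -0.04766352,  0.12443881,  0.09377055,
       -0.06888523]), 'joint_efforts': array([ -0.48927773, -44.38733697,  30.0378871 ,   3.14626671,
        -1.71218019,   0.83541457]), 'eef_pos': array([ 0.40775043, -0.32080934,  0.40387789]), 'ee_rot': array([ 2.73968948,  0.30289159, -2.77607101]), 'force': array([-0.6264146 , -0.5513024 ,  0.11813913]), 'moment': array([-1.76851172,  0.46548371, -0.03763236]), 'width': 0.0007023451425959204}
```

>>> {"method": "arm_command", "body": {"targets": [[[0.12, -0.03, 0], [0, -20, 0], 1], [[0.12, -0.03, 0], [0, -20, 0], 1], [[0.12, -0.03, 0], [0, -20, 0], 1], [[0.12, -0.03, 0], [0, -20, 0], 1]]}}

```text
t: 1.85
eef_pos: [0.4076, -0.4001, 0.4045]
ee_rot: [2.269, 0.549, -2.973]
force: [0.9, 0.8, 0.3]
width: 0.0004
```

```bash
python3 - <<'E'
from station import *
s=get_state(); print(s['q'],s['eef_pos'],s['ee_rot'])
E
```

```text
[-0.80180658  0.40384525  0.19189339 -0.84560036 -1.89364706 -0.39071351] [ 0.40760135 -0.40008979  0.40454693] [ 2.26891512  0.5493749  -2.97294689]
```

>>> {"method": "arm_command", "body": {"targets": [[[0, 0, -0.12], [0, 0, -30], 1], [[0, 0, -0.12], [0, 0, -30], 1], [[0, 0, -0.12], [0, 0, -30], 1], [[0, 0, -0.12], [0, 0, -30], 1]]}}

```text
t: 2.25
eef_pos: [0.4071, -0.3993, 0.2829]
ee_rot: [2.275, 0.547, 2.828]
force: [0.8, 0.8, -0.1]
width: 0.0003
```

```bash
python3 - <<'E'
from station import *
s=get_state(); print(s['q'],s['eef_pos'],s['ee_rot'])
E
```

```text
[-0.87837878  0.43008014 -0.03960577 -0.98303567 -1.43057841 -0.42479771] [ 0.40706498 -0.39930775  0.28291841] [2.27469527 0.5467219  2.82809263]
```

>>> {"method": "arm_command", "body": {"targets": [[[0.1, -0.05, 0], [-10, 20, 0], 1], [[0.1, -0.05, 0], [-10, 20, 0], 1], [[0.1, -0.05, 0], [-10, 20, 0], 1]]}}

```text
t: 2.55
eef_pos: [0.3769, -0.3382, 0.2842]
ee_rot: [1.874, 0.563, 2.62]
force: [0.5, 1.3, -0.8]
width: 0.0005
```

```bash
python3 - <<'E'
from station import *
s=get_state(); print(s['t'],s['q'],s['eef_pos'],s['ee_rot'])
E
```

```text
2.55 [-0.96505253  0.44678554 -0.14293959 -1.204131   -1.65087854 -0.34559101] [ 0.37690917 -0.33819241  0.28422986] [1.87410501 0.56346114 2.61982631]
```

```bash
cat > kin.py <<'E'
import numpy as np
from scipy.spatial.transform import Rotation as R
from scipy.optimize import least_squares
Q=np.array([[-8.51924335e-01,3.59366624e-01,1.10392648e-02,-3.72229087e-04,-1.22409270e+00,-2.88072714e-01],
[-2.76898414e-01,9.67157727e-02,-3.31609205e-01,-8.17292451e-04,-1.14149808e+00,-8.58181906e-01],
[-0.51600523,0.19316561,-0.07767341,-0.48200334,-1.45819215,-0.53322336],
[-0.80180658,0.40384525,0.19189339,-0.84560036,-1.89364706,-0.39071351],
[-0.87837878,0.43008014,-0.03960577,-0.98303567,-1.43057841,-0.42479771],
[-0.96505253,0.44678554,-0.14293959,-1.204131,-1.65087854,-0.34559101]])
P=np.array([[0.28177418,-0.61314606,0.40372304],[0.4092683,-0.31555459,0.4049499],[0.40775043,-0.32080934,0.40387789],
[0.40760135,-0.40008979,0.40454693],[0.40706498,-0.39930775,0.28291841],[0.37690917,-0.33819241,0.28422986]])
E=np.array([[3.13993641e+00,-1.25857535e-04,-2.71092004e+00],[-3.14151894e+00,1.22241582e-03,-2.70621642e+00],[2.73968948,0.30289159,-2.77607101],
[2.26891512,0.5493749,-2.97294689],[2.27469527,0.5467219,2.82809263],[1.87410501,0.56346114,2.61982631]])
RT=R.from_euler('xyz',E).as_matrix()
rx=lambda a:R.from_euler('x',a).as_matrix();ry=lambda a:R.from_euler('y',a).as_matrix();rz=lambda a:R.from_euler('z',a).as_matrix()
def chain(q,s=(1,1,1,1),o4=0.):
    s3,s4,s5,s6=s
    A1=rz(q[0]);A2=A1@ry(q[1]);A3=A2@ry(s3*q[2]);A4=A3@ry(o4)@rx(s4*q[3]);A5=A4@ry(-o4)@ry(s5*q[4]);A6=A5@rx(s6*q[5]); return A1,A2,A3,A4,A5,A6
E
python3 - <<'E'
from kin import *
import itertools
for s in itertools.product((1,-1),repeat=4):
    for o in (0,np.pi/2):
      def C(o4): return [RT[i].T@chain(Q[i],s,o4)[5] for i in range(6)]
      best=min(((np.std(C(o4),axis=0).sum(),o4) for o4 in np.linspace(-1.6,1.6,33)))
    print(s,best)
E
```

```text
(1, 1, 1, 1) (np.float64(2.52034448671032), np.float64(1.6))
(1, 1, 1, -1) (np.float64(2.4480528533408465), np.float64(1.6))
(1, 1, -1, 1) (np.float64(2.7599152928544757), np.float64(1.6))
(1, 1, -1, -1) (np.float64(2.675697125082287), np.float64(-1.6))
(1, -1, 1, 1) (np.float64(1.3604665051483642), np.float64(-0.10000000000000009))
(1, -1, 1, -1) (np.float64(1.822630352289813), np.float64(-0.5))
(1, -1, -1, 1) (np.float64(1.8064272945896118), np.float64(0.0))
(1, -1, -1, -1) (np.float64(1.18670354664985), np.float64(0.10000000000000009))
(-1, 1, 1, 1) (np.float64(2.384633937541113), np.float64(1.6))
(-1, 1, 1, -1) (np.float64(2.4603198853688406), np.float64(1.6))
(-1, 1, -1, 1) (np.float64(2.4252155028388485), np.float64(1.6))
(-1, 1, -1, -1) (np.float64(2.423106975552681), np.float64(-1.6))
(-1, -1, 1, 1) (np.float64(1.6355694111949668), np.float64(-0.19999999999999996))
(-1, -1, 1, -1) (np.float64(2.0642209898685477), np.float64(-0.7000000000000001))
(-1, -1, -1, 1) (np.float64(0.9562017649399563), np.float64(0.0))
(-1, -1, -1, -1) (np.float64(1.9503465566593645e-08), np.float64(0.0))
```

```bash
cat >> kin.py <<'E'
S=(-1,-1,-1,-1)
C0=chain(Q[1],S)[5].T@RT[1]   # tool const
def rows(q):
    A=chain(q,S); I=np.eye(3)
    return np.hstack([np.eye(3)[:,2:],A[0][:,:2],A[1][:,[0,2]],A[2],A[3][:,1:] ,A[4]])
M=np.vstack([rows(q) for q in Q]); sol,res,rank,sv=np.linalg.lstsq(M,P.ravel(),rcond=1e-5)
def fk(q):
    return rows(q)@sol, chain(q,S)[5]@C0
LO=np.array([-3.07,-1.43,-1.02,-3.03,-3.05,-3.03]);HI=np.array([3.07,2.12,1.25,1.67,0,3.03])
def ik(p,Rt,q0,m=.03):
    def f(q):
        x,r=fk(q); return np.r_[(x-p)*10,R.from_matrix(r.T@Rt).as_rotvec()]
    r=least_squares(f,np.clip(q0,LO+m+.001,HI-m-.001),bounds=(LO+m,HI-m)); return r.x,np.abs(r.fun).max()
E
python3 - <<'E'
from kin import *
np.set_printoptions(precision=4,suppress=True)
print(C0,sv,rank); print(sol); print((M@sol-P.ravel()))
E
```

```text
[[-0.  0.  1.]
 [-1. -0. -0.]
 [ 0. -1.  0.]] [5.3105 4.8683 4.7559 1.2651 1.1937 0.4776 0.2785 0.2494 0.2019 0.1646
 0.1356 0.     0.    ] 11
[ 0.1988  0.      0.     -0.      0.6016  0.4636  0.      0.     -0.0959
 -0.      0.1999 -0.0959  0.    ]
[ 0.  0.  0. -0. -0. -0.  0. -0.  0. -0.  0. -0.  0.  0. -0. -0. -0.  0.]
```

```bash
cat > cab.py <<'E'
import numpy as np
yaw=-.4892; x0=np.array([.6593,-.161,0])
ex=np.array([np.cos(yaw),np.sin(yaw),0]);ey=np.array([-ex[1],ex[0],0]);ez=np.array([0,0,1.])
CM=np.stack([ex,ey,ez],1)
def c2w(a): return x0+CM@np.asarray(a)
def w2c(p): return CM.T@(np.asarray(p)-x0)
E
cat > srch.py <<'E'
from kin import *; from cab import *
np.set_printoptions(precision=3,suppress=True)
rng=np.random.default_rng(0)
def rot(hd,dn,roll): # tool z: cab heading hd (0=into cabinet), dn below horizontal; roll 0: tool y horizontal
    z=CM@np.array([np.cos(dn)*np.cos(hd),np.cos(dn)*np.sin(hd),-np.sin(dn)])
    y=np.cross(ez,z);y/=np.linalg.norm(y); x=np.cross(y,z)
    return np.stack([x,y,z],1)@rz(roll)
def skel(q):
    A=chain(q,S); e=np.array([0,0,.1988])+A[1]@[0,0,.6016]; w=e+A[2]@[.4636,0,0]; w2=w+A[3]@[0,-.0959*2,0]; t,_=fk(q); return e,w,w2,t
def find(tip,hd,dn,roll,n=12):
    Rt=rot(hd,dn,roll); p=tip-Rt[:,2]*.178; out=[]
    for i in range(n):
        q,e=ik(p,Rt,Q[5] if i==0 else rng.uniform(LO,HI))
        if e<1e-3 and not any(np.abs(q-o).max()<.05 for o in out): out.append(q)
    return out
E
python3 - <<'E'
from srch import *
for z in (.085,.175):
  for hd in (0,np.pi/2,45*np.pi/180,-45*np.pi/180):
    for roll in (0,np.pi/2,np.pi,-np.pi/2):
      tip=c2w([-.035,0,z-.012])
      for q in find(tip,hd,0,roll,6):
        e,w,w2,t=skel(q); print(z,round(np.degrees(hd)),round(np.degrees(roll)),q,"elb",e,"w",w,"w2",w2,"tcp",t)
E
```

```text
0.085 90 0 [-0.756  0.957  0.106 -1.368 -1.746  0.869] elb [ 0.358 -0.337  0.545] w [ 0.58  -0.547  0.197] w2 [ 0.451 -0.478  0.073] tcp [ 0.545 -0.302  0.073]
0.085 90 90 [-0.756  0.957  0.106 -1.368 -1.746 -0.702] elb [ 0.358 -0.337  0.545] w [ 0.58  -0.547  0.197] w2 [ 0.451 -0.478  0.073] tcp [ 0.545 -0.302  0.073]
0.085 90 180 [-0.756  0.957  0.106 -1.368 -1.746 -2.273] elb [ 0.358 -0.337  0.545] w [ 0.58  -0.547  0.197] w2 [ 0.451 -0.478  0.073] tcp [ 0.545 -0.302  0.073]
0.085 90 -90 [-0.756  0.957  0.106 -1.368 -1.746  2.44 ] elb [ 0.358 -0.337  0.545] w [ 0.58  -0.547  0.197] w2 [ 0.451 -0.478  0.073] tcp [ 0.545 -0.302  0.073]
0.085 45 0 [-0.935  0.935 -0.508 -1.908 -1.528  1.451] elb [ 0.288 -0.39   0.556] w [ 0.323 -0.437  0.096] w2 [ 0.267 -0.255  0.073] tcp [ 0.458 -0.197  0.073]
0.085 45 90 [-0.935  0.935 -0.508 -1.908 -1.528 -0.12 ] elb [ 0.288 -0.39   0.556] w [ 0.323 -0.437  0.096] w2 [ 0.267 -0.255  0.073] tcp [ 0.458 -0.197  0.073]
0.085 45 180 [-0.935  0.935 -0.508 -1.908 -1.528 -1.691] elb [ 0.288 -0.39   0.556] w [ 0.323 -0.437  0.096] w2 [ 0.267 -0.255  0.073]
[... 1668 characters left out ...]
09  0.66 ] w [ 0.32  -0.429  0.222] w2 [ 0.267 -0.255  0.163] tcp [ 0.458 -0.197  0.163]
0.175 45 -90 [-0.93   0.696 -0.545 -1.898 -1.461  2.83 ] elb [ 0.231 -0.309  0.66 ] w [ 0.32  -0.429  0.222] w2 [ 0.267 -0.255  0.163] tcp [ 0.458 -0.197  0.163]
0.175 -45 0 [ 0.448  0.747 -0.903  1.419 -1.559  1.492] elb [0.368 0.177 0.64 ] w [0.335 0.161 0.178] w2 [0.518 0.217 0.163] tcp [0.576 0.026 0.163]
0.175 -45 90 [ 0.448  0.747 -0.903  1.419 -1.559 -0.079] elb [0.368 0.177 0.64 ] w [0.335 0.161 0.178] w2 [0.518 0.217 0.163] tcp [0.576 0.026 0.163]
0.175 -45 180 [ 0.448  0.747 -0.903  1.419 -1.559 -1.649] elb [0.368 0.177 0.64 ] w [0.335 0.161 0.178] w2 [0.518 0.217 0.163] tcp [0.576 0.026 0.163]
```

```bash
python3 - <<'E'
from srch import *
from station import camera_params
from h import *
T=camera_params("top");S_=camera_params("scene")
Ct=cloud(T,np.load("pics/top0_d.npy"));Cs=cloud(S_,np.load("pics/scene0_d.npy"))
for n,C,u,v in (("capT",Ct,181,210),("tubeS",Cs,194,260),("capS",Cs,193,226),("vialS",Cs,241,252),("vialT",Ct,241,211),("table edgeT",Ct,250,414),("tbl rT",Ct,444,300),("bigbox",Ct,50,200),("flask",Ct,130,230),("flasktop",Ct,73,190),("cable",Ct,180,300)):
    print(n,C[v,u],w2c(C[v,u]))
for nm,P in (("dropper",[.4556,-.3551,0]),("white",[.4152,.0006,0])): print(nm,w2c(P))
k=w2c
for dn in (40,50,60,70):
  for hd in (0,-20,-40,20):
    for roll in (0,np.pi):
      for q in find(c2w([-.045,.165,.165]),np.radians(hd),np.radians(dn),roll,5):
        e,w,w2,t=skel(q); print(dn,hd,round(np.degrees(roll)),q,"elb",e,"w",w,"w2",w2,"tcp",t)
print("ledge hd sweep")
for dn in (0,10,20):
  for hd in (0,15,30,45,60):
      for q in find(c2w([-.03,0.01,.075]),np.radians(hd),np.radians(dn),0,6):
        e,w,w2,t=skel(q); print(dn,hd,q,"w",w,"w2",w2,"tcp",t)
E
```

```text
capT [0.674 0.038 0.117] [-0.08   0.183  0.117]
tubeS [0.658 0.038 0.039] [-0.094  0.175  0.039]
capS [0.655 0.034 0.116] [-0.095  0.171  0.116]
vialS [ 0.692 -0.054  0.04 ] [-0.021  0.109  0.04 ]
vialT [ 0.694 -0.06   0.038] [-0.017  0.106  0.038]
table edgeT [ 0.303 -0.07   0.002] [-0.357 -0.087  0.002]
tbl rT [ 0.505 -0.459  0.   ] [ 0.004 -0.335  0.   ]
bigbox [0.687 0.255 0.161] [-0.171  0.38   0.161]
flask [0.647 0.14  0.092] [-0.152  0.26   0.092]
flasktop [0.659 0.155 0.276] [-0.149  0.279  0.276]
cable [ 0.525  0.069 -0.003] [-0.227  0.141 -0.003]
dropper [-0.089 -0.267  0.   ]
white [-0.291  0.028  0.   ]
40 -20 180 [ 0.426  0.337 -0.851  1.536 -0.819 -1.062] elb [0.181 0.082 0.767] w [0.339 0.154 0.336] w2 [0.503 0.221 0.408] tcp [0.606 0.107 0.279]
40 -40 0 [ 0.587  0.473 -0.594  1.034 -1.061  2.143] elb [0.228 0.152 0.734] w [0.414 0.276 0.328] w2 [0.589 0.274 0.408] tcp [0.646 0.132 0.279]
40 -40 180 [ 0.587  0.473 -0.594  1.034 -1.061 -0.999] elb [0.228 0.152 0.734] w [0.414 0.276 0.328] w2 [0.589 0.274 0.408] tcp [0.646 0.132 0.279]
50 -20 0 [ 0.445  0.304 -0.763  1.2
[... 3302 characters left out ...]
 0.192] w2 [ 0.282 -0.247  0.141] tcp [ 0.47  -0.189  0.106]
10 60 [-0.835  0.75  -0.321 -1.642 -1.333  1.063] w [ 0.424 -0.469  0.232] w2 [ 0.322 -0.335  0.141] tcp [ 0.489 -0.231  0.106]
20 15 [-0.783  0.708 -0.961 -2.602 -1.306  1.624] w [ 0.245 -0.244  0.195] w2 [ 0.292 -0.058  0.204] tcp [ 0.475 -0.1    0.136]
20 30 [-0.84   0.611 -0.725 -2.183 -1.078  1.366] w [ 0.302 -0.338  0.241] w2 [ 0.283 -0.15   0.204] tcp [ 0.47  -0.144  0.136]
20 45 [-0.807  0.582 -0.508 -1.824 -1.048  1.074] w [ 0.377 -0.394  0.29 ] w2 [ 0.298 -0.242  0.204] tcp [ 0.478 -0.187  0.136]
20 60 [-0.763  0.613 -0.319 -1.552 -1.145  0.884] w [ 0.45  -0.43   0.319] w2 [ 0.336 -0.326  0.204] tcp [ 0.496 -0.227  0.136]
```

```bash
cat > plan.py <<'E'
from srch import *
from station import get_state
from scipy.spatial.transform import Slerp
def cur():
    s=get_state(); return s['q'],np.array(s['eef_pos']),R.from_euler('xyz',s['ee_rot']).as_matrix()
def path(q,p0,R0,p1,R1,n=10):
    sl=Slerp([0,1],R.from_matrix([R0,R1])); ok=True
    for t in np.linspace(0,1,n+1)[1:]:
        q2,e=ik(p0+(p1-p0)*t,sl(t).as_matrix(),q); print(f"{t:.2f}",q2,"err %.4f dq %.2f"%(e,np.abs(q2-q).max()), "w",skel(q2)[1],"w2",skel(q2)[2]); q=q2
    return q
def report(p0,R0,p1,R1):
    rv=R.from_matrix(R1@R0.T).as_rotvec(); print("rotvec",rv,"ang",np.linalg.norm(rv),"shift mm",(p1-p0)*1e3)
E
python3 - <<'E'
from plan import *
q,p,R0=cur(); print("toolz",R0[:,2],"cab",CM.T@R0[:,2],"tip",w2c(p+.178*R0[:,2]))
for roll in (np.pi,0):
  Rt=rot(np.radians(25),np.radians(18),roll); tip=c2w([-.036,.01,.068])-np.r_[Rt[:2,2],0]*.09
  p1=tip-Rt[:,2]*.178; report(p,R0,p1,Rt); q1=path(q,p,R0,p1,Rt)
  p2=p1+np.r_[Rt[:2,2],0]*.09; path(q1,p1,Rt,p2,Rt,3); path(q1,p2,Rt,p2+[0,0,.1],Rt,3)
E
```

```text
toolz [ 0.614  0.748 -0.253] cab [ 0.191  0.949 -0.253] tip [-0.132 -0.12   0.239]
rotvec [ 2.028  0.934 -1.147] ang 2.5100826305386574 shift mm [   0.785  216.405 -161.225]
0.10 [-0.988  0.468 -0.21  -1.298 -1.642 -0.488] err 0.0000 dq 0.14 w [ 0.348 -0.528  0.445] w2 [ 0.241 -0.46   0.301]
0.20 [-1.01   0.491 -0.284 -1.392 -1.623 -0.62 ] err 0.0000 dq 0.13 w [ 0.327 -0.52   0.405] w2 [ 0.228 -0.427  0.27 ]
0.30 [-1.03   0.515 -0.364 -1.484 -1.594 -0.742] err 0.0000 dq 0.12 w [ 0.305 -0.507  0.365] w2 [ 0.215 -0.39   0.243]
0.40 [-1.047  0.543 -0.448 -1.576 -1.559 -0.855] err 0.0000 dq 0.11 w [ 0.282 -0.489  0.326] w2 [ 0.203 -0.35   0.221]
0.50 [-1.062  0.574 -0.534 -1.669 -1.52  -0.958] err 0.0000 dq 0.10 w [ 0.26  -0.466  0.289] w2 [ 0.193 -0.308  0.204]
0.60 [-1.073  0.611 -0.622 -1.764 -1.481 -1.051] err 0.0000 dq 0.09 w [ 0.238 -0.438  0.254] w2 [ 0.186 -0.265  0.192]
0.70 [-1.08   0.655 -0.71  -1.862 -1.444 -1.137] err 0.0000 dq 0.10 w [ 0.217 -0.407  0.222] w2 [ 0.181 -0.222  0.185]
0.80 [-1.082  0.708 -0.796 -1.964 -1.413 -1.216] err 0.0000 dq 0.10 w [ 0.198 -0.373  0.193] 
[... 2271 characters left out ...]
 0.787 -0.92  -2.236 -1.339  1.683] err 0.0000 dq 0.09 w [ 0.2   -0.303  0.164] w2 [ 0.216 -0.113  0.185]
0.67 [-0.922  0.748 -0.877 -2.285 -1.292  1.614] err 0.0000 dq 0.07 w [ 0.232 -0.306  0.177] w2 [ 0.245 -0.115  0.185]
1.00 [-0.862  0.72  -0.832 -2.328 -1.244  1.557] err 0.0000 dq 0.06 w [ 0.264 -0.308  0.187] w2 [ 0.273 -0.116  0.185]
0.33 [-0.848  0.59  -0.82  -2.301 -1.147  1.445] err 0.0000 dq 0.32 w [ 0.271 -0.307  0.241] w2 [ 0.273 -0.116  0.218]
0.67 [-0.827  0.459 -0.795 -2.262 -1.041  1.316] err 0.0000 dq 0.13 w [ 0.278 -0.302  0.297] w2 [ 0.273 -0.116  0.251]
1.00 [-0.797  0.334 -0.758 -2.209 -0.932  1.171] err 0.0000 dq 0.14 w [ 0.287 -0.294  0.356] w2 [ 0.273 -0.116  0.285]
```

```bash
python3 - <<'E'
from plan import *
q,p,R0=cur()
for hd in (25,35,45):
 for b in (-.03,0.0):
  Rt=rot(np.radians(hd),np.radians(18),0)
  for out,z in ((.036,.068),(.075,.068)):
    tip=c2w([-out,b,z]); p1=tip-Rt[:,2]*.178; f=Rt[:2,2]/np.linalg.norm(Rt[:2,2]); l=np.array([-f[1],f[0]])
    for nm,o,r in (("white",np.array([.4152,.0006]),.026),("drop",np.array([.4556,-.3551]),.015)):
        d=o-p1[:2]; print(hd,b,out,nm,"along %.3f lat %.3f"%(d@f,d@l),"r",r,"tcp",p1)
hd=35
Rt=rot(np.radians(hd),np.radians(18),0)
p1=c2w([-.08,-.05,.12])-Rt[:,2]*.178; report(p,R0,p1,Rt); q1=path(q,p,R0,p1,Rt)
E
```

```text
25 -0.03 0.036 white along -0.038 lat 0.160 r 0.026 tcp [ 0.444 -0.162  0.123]
25 -0.03 0.036 drop along 0.021 lat -0.193 r 0.015 tcp [ 0.444 -0.162  0.123]
25 -0.03 0.075 white along -0.002 lat 0.144 r 0.026 tcp [ 0.41  -0.143  0.123]
25 -0.03 0.075 drop along 0.057 lat -0.209 r 0.015 tcp [ 0.41  -0.143  0.123]
25 0.0 0.036 white along -0.050 lat 0.133 r 0.026 tcp [ 0.458 -0.135  0.123]
25 0.0 0.036 drop along 0.009 lat -0.220 r 0.015 tcp [ 0.458 -0.135  0.123]
25 0.0 0.075 white along -0.015 lat 0.117 r 0.026 tcp [ 0.424 -0.117  0.123]
25 0.0 0.075 drop along 0.044 lat -0.236 r 0.015 tcp [ 0.424 -0.117  0.123]
35 -0.03 0.036 white along -0.007 lat 0.194 r 0.026 tcp [ 0.445 -0.191  0.123]
35 -0.03 0.036 drop along -0.010 lat -0.164 r 0.015 tcp [ 0.445 -0.191  0.123]
35 -0.03 0.075 white along 0.025 lat 0.172 r 0.026 tcp [ 0.411 -0.173  0.123]
35 -0.03 0.075 drop along 0.022 lat -0.186 r 0.015 tcp [ 0.411 -0.173  0.123]
35 0.0 0.036 white along -0.024 lat 0.169 r 0.026 tcp [ 0.459 -0.165  0.123]
35 0.0 0.036 drop along -0.027 lat -0.189 r 0.015 tcp [ 0.459 -0.165  0.123]
35 0.0 0.075
[... 1340 characters left out ...]
 0.366 -0.401 -1.383 -1.215  0.205] err 0.0000 dq 0.13 w [ 0.333 -0.437  0.439] w2 [ 0.225 -0.354  0.303]
0.60 [-0.92   0.364 -0.453 -1.454 -1.15   0.35 ] err 0.0000 dq 0.15 w [ 0.322 -0.423  0.423] w2 [ 0.22  -0.326  0.293]
0.70 [-0.926  0.37  -0.505 -1.54  -1.101  0.516] err 0.0000 dq 0.17 w [ 0.309 -0.411  0.404] w2 [ 0.216 -0.297  0.281]
0.80 [-0.939  0.388 -0.56  -1.641 -1.071  0.704] err 0.0000 dq 0.19 w [ 0.294 -0.402  0.379] w2 [ 0.213 -0.268  0.268]
0.90 [-0.96   0.42  -0.621 -1.753 -1.069  0.918] err 0.0000 dq 0.21 w [ 0.275 -0.393  0.348] w2 [ 0.21  -0.24   0.253]
1.00 [-0.986  0.471 -0.687 -1.873 -1.1    1.157] err 0.0000 dq 0.24 w [ 0.253 -0.383  0.31 ] w2 [ 0.208 -0.211  0.237]
```

>>> {"method": "arm_command", "body": {"targets": [[[-0.054, -0.0256, -0.0267], [1.3, 9.4, -6.8], 1], [[-0.054, -0.0256, -0.0267], [1.3, 9.4, -6.8], 1], [[-0.054, -0.0256, -0.0267], [1.3, 9.4, -6.8], 1], [[-0.054, -0.0256, -0.0267], [1.3, 9.4, -6.8], 1], [[-0.054, -0.0256, -0.0267], [1.3, 9.4, -6.8], 1], [[-0.054, -0.0256, -0.0267], [1.3, 9.4, -6.8], 1], [[-0.054, -0.0256, -0.0267], [1.3, 9.4, -6.8], 1], [[-0.054, -0.0256, -0.0267], [1.3, 9.4, -6.8], 1]]}}

```text
t: 3.35
eef_pos: [0.3873, -0.2631, 0.2294]
ee_rot: [2.273, 0.955, 2.685]
force: [-0.1, 0.5, 0.2]
width: 0.0005
```

>>> {"method": "arm_command", "body": {"targets": [[[-0.054, -0.0256, -0.0267], [1.3, 9.4, -6.8], 1], [[-0.054, -0.0256, -0.0267], [1.3, 9.4, -6.8], 1], [[-0.054, -0.0256, -0.0267], [1.3, 9.4, -6.8], 1], [[-0.054, -0.0256, -0.0267], [1.3, 9.4, -6.8], 1], [[-0.054, -0.0256, -0.0267], [1.3, 9.4, -6.8], 1], [[-0.054, -0.0256, -0.0267], [1.3, 9.4, -6.8], 1], [[-0.054, -0.0256, -0.0267], [1.3, 9.4, -6.8], 1], [[-0.054, -0.0256, -0.0267], [1.3, 9.4, -6.8], 1]]}}

```text
t: 4.15
eef_pos: [0.3978, -0.1874, 0.1754]
ee_rot: [-3.112, 1.253, -2.991]
force: [0.0, 0.4, -0.6]
width: 0.0004
```

```bash
python3 - <<'E'
from plan import *
from station import *
import cv2
q,p,R0=cur(); print(q,p,"tip",w2c(p+.178*R0[:,2]),"z cab",CM.T@R0[:,2],"y cab",CM.T@R0[:,1], get_state()['force'])
Rt=rot(np.radians(35),np.radians(18),0)
for a in ([-.08,-.05,.12],[-.08,-.04,.066],[-.036,-.01,.066]):
    report(p,R0,c2w(a)-Rt[:,2]*.178,Rt)
for n in ("scene","wrist"):
    im,_=grab_frame(n); cv2.imwrite(f"pics/{n}1.png",im[:,:,::-1])
E
```

```text
[-0.983  0.467 -0.688 -1.876 -1.093  1.163] [ 0.398 -0.187  0.175] tip [-0.08 -0.05  0.12] z cab [ 0.779  0.543 -0.313] y cab [-0.574  0.819 -0.009] [ 0.027  0.418 -0.58 ]
rotvec [ 0.01  -0.003 -0.   ] ang 0.010108928722721493 shift mm [-0.606 -0.7   -0.374]
rotvec [ 0.01  -0.003 -0.   ] ang 0.010108928722721493 shift mm [  4.093   8.127 -54.374]
rotvec [ 0.01  -0.003 -0.   ] ang 0.010108928722721493 shift mm [ 57.03   13.932 -54.374]
```

View pics/scene1.png

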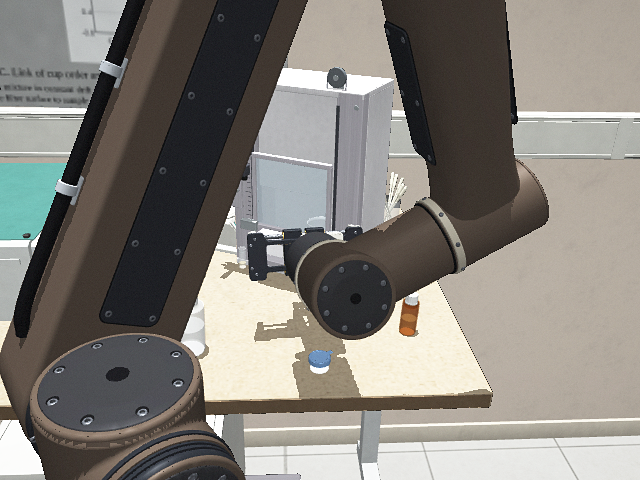

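View pics/wrist1.png

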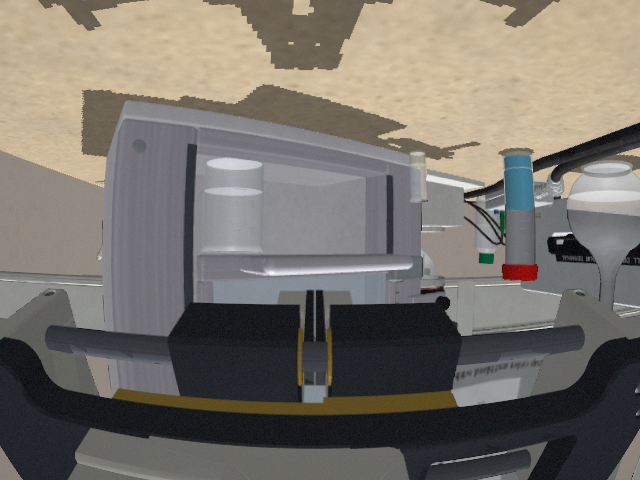

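>>> {"method": "arm_command", "body": {"targets": [[[0.1346, 0.0162, -0.0447], [0, 0, 0], 1], [[0.1346, 0.0162, -0.0447], [0, 0, 0], 1], [[0.1346, 0.0162, -0.0447], [0, 0, 0], 1], [[0.1346, 0.0162, -0.0447], [0, 0, 0], 1], [[0.1346, 0.0162, -0.0447], [0, 0, 0], 1], [[0.1346, 0.0162, -0.0447], [0, 0, 0], 1], [[0.1346, 0.0162, -0.0447], [0, 0, 0], 1], [[0.1346, 0.0162, -0.0447], [0, 0, 0], 1]]}}

```text
t: 5.05
eef_pos: [0.3982, -0.1888, 0.1759]
ee_rot: [1.921, 0.405, 1.833]
force: [-0.0, 0.4, 0.7]
width: 0.0003
```

>>> {"method": "arm_command", "body": {"targets": [[[0.1346, 0.0162, -0.0447], [0, 0, 0], 1], [[0.1346, 0.0162, -0.0447], [0, 0, 0], 1], [[0.1346, 0.0162, -0.0447], [0, 0, 0], 1], [[0.1346, 0.0162, -0.0447], [0, 0, 0], 1], [[0.1346, 0.0162, -0.0447], [0, 0, 0], 1], [[0.1346, 0.0162, -0.0447], [0, 0, 0], 1], [[0.1346, 0.0162, -0.0447], [0, 0, 0], 1], [[0.1346, 0.0162, -0.0447], [0, 0, 0], 1]]}}

```text
t: 5.85
eef_pos: [0.3982, -0.1888, 0.1759]
ee_rot: [1.99, -0.67, 1.423]
force: [0.5, -0.0, -0.8]
width: 0.0003
```

>>> {"method": "arm_command", "body": {"targets": [[[0.1346, 0.0162, -0.0447], [0, 0, 0], 1], [[0.1346, 0.0162, -0.0447], [0, 0, 0], 1], [[0.1346, 0.0162, -0.0447], [0, 0, 0], 1], [[0.1346, 0.0162, -0.0447], [1, 2, -14], 1], [[0.1346, 0.0162, -0.0447], [1, 2, -14], 1], [[0.1346, 0.0162, -0.0447], [1, 2, -14], 1], [[0, 0, 0], [0, 0, 0], 1], [[0, 0, 0], [0, 0, 0], 1]]}}

```text
t: 6.65
eef_pos: [0.4014, -0.1828, 0.1338]
ee_rot: [3.116, -1.247, 0.151]
force: [-0.3, -0.3, -0.8]
width: 0.0007
```

```bash
python3 - <<'E'
from plan import *
from station import *
import cv2
q,p,R0=cur(); print(q,p,"tip",w2c(p+.178*R0[:,2]),"z cab",CM.T@R0[:,2],"y cab",CM.T@R0[:,1], get_state()['force'])
Rt=rot(np.radians(35),np.radians(18),np.pi)
for a in ([-.08,-.04,.066],[-.036,-.01,.066]):
    report(p,R0,c2w(a)-Rt[:,2]*.178,Rt)
for n in ("wrist",):
    im,_=grab_frame(n); cv2.imwrite(f"pics/{n}2.png",im[:,:,::-1])
E
```

```text
[-0.997  0.612 -0.703 -1.928 -1.146 -1.815] [ 0.401 -0.183  0.134] tip [-0.079 -0.043  0.077] z cab [ 0.775  0.546 -0.318] y cab [ 0.578 -0.816  0.008] [-0.34  -0.331 -0.817]
rotvec [ 0.009 -0.008 -0.005] ang 0.013373484236631665 shift mm [  0.467   3.52  -12.801]
rotvec [ 0.009 -0.008 -0.005] ang 0.013373484236631665 shift mm [ 53.403   9.325 -12.801]
```

View pics/wrist2.png

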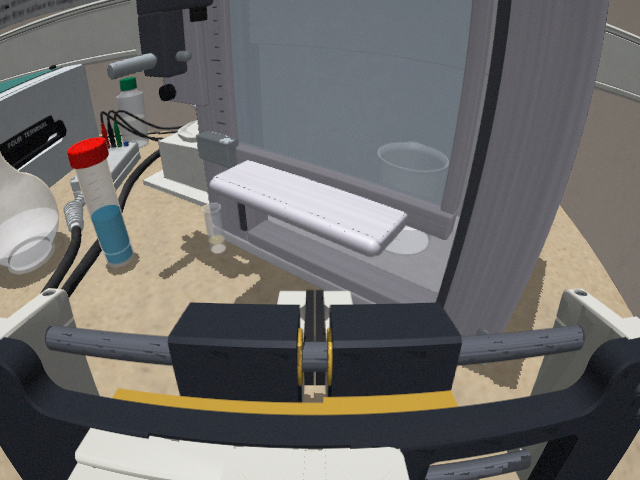

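>>> {"method": "arm_command", "body": {"targets": [[[0, 0, 0], [0, 2, -6], 1], [[0, 0, 0], [0.5, 1.5, -6.5], 1], [[0, 0, 0], [14, 2, 0], 1], [[0, 0, 0], [14, 2, 0], 1], [[0, 0, 0], [13, 1, 0], 1], [[0, 0, 0], [12, 1, 0], 1], [[0, 0, 0], [0, 0, 0], 1], [[0, 0, 0], [0, 0, 0], 1]]}}

```text
t: 7.5
eef_pos: [0.4554, -0.1729, 0.1215]
ee_rot: [3.12, -1.249, 0.146]
force: [0.2, -0.2, 0.1]
width: 0.0001
```

```bash
python3 - <<'E'
from plan import *
from station import *
import cv2
q,p,R0=cur(); print(q,p,"tip",w2c(p+.178*R0[:,2]), get_state()['force'],get_state()['moment'])
for n in ("wrist","top"):
    im,_=grab_frame(n); cv2.imwrite(f"pics/{n}3.png",im[:,:,::-1])
for i in range(3): print(get_state()['force'],get_state()['joint_efforts'])
E
```

```text
[-0.893  0.651 -0.654 -2.031 -1.119 -1.814] [ 0.455 -0.173  0.122] tip [-0.036 -0.009  0.065] [ 0.245 -0.212  0.064] [-0.471  3.206  0.069]
[0.217 0.08  0.387] [  0.342 -53.416   3.573  -1.607  -3.096  -0.039]
[0.217 0.08  0.387] [  0.342 -53.416   3.573  -1.607  -3.096  -0.039]
[0.217 0.08  0.387] [  0.342 -53.416   3.573  -1.607  -3.096  -0.039]
```

View pics/wrist3.png

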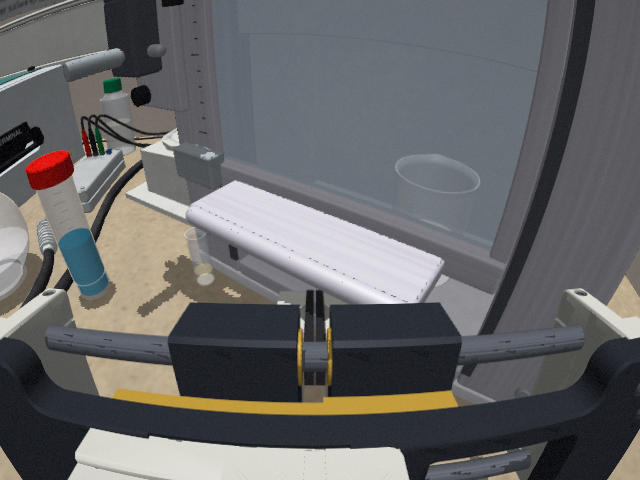

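View pics/top3.png

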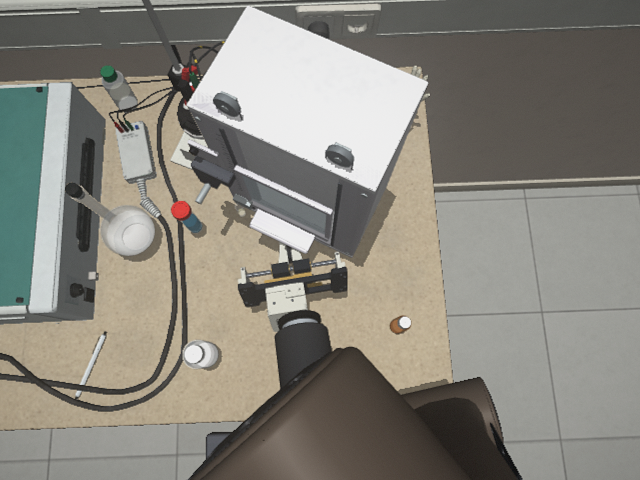

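>>> {"method": "arm_command", "body": {"targets": [[[0, 0, 0], [0, 0, 4], 1], [[0, 0, 0], [0, 0, 4], 1], [[0, 0, 0], [0, 0, 4], 1], [[0, 0, 0], [0, 0, 4], 1], [[0, 0, 0], [0, 0, 4], 1], [[0, 0, 0], [0, 0, 4], 1]]}}

```text
t: 8.2
eef_pos: [0.455, -0.1735, 0.1456]
ee_rot: [3.121, -1.248, 0.143]
force: [-1.2, -0.9, -4.0]
width: 0.0008
```

```bash
cat > fz.py <<'E'
from plan import *
from station import *
import cv2,sys
def avg(n=4,save=None):
    F=[]
    for i in range(n):
        im,_=grab_frame("wrist"); F.append(get_state()['force'])
    if save: cv2.imwrite(f"pics/{save}.png",im[:,:,::-1])
    s=get_state(); R0=R.from_euler('xyz',s['ee_rot']).as_matrix()
    print("t",s['t'],"F",np.mean(F,0),"sd",np.std(F,0),"tcp",s['eef_pos'],"tip cab",w2c(s['eef_pos']+.178*R0[:,2]),"ee",s['ee_rot'])
if __name__=="__main__": avg(int(sys.argv[1]),sys.argv[2] if len(sys.argv)>2 else None)
E
python3 fz.py 4 w4
```

```text
t 8.4 F [-1.291  0.043 -1.233] sd [0.875 0.81  0.771] tcp [ 0.455 -0.173  0.146] tip cab [-0.036 -0.01   0.09 ] ee [ 3.119 -1.25   0.145]
```

>>> {"method": "arm_command", "body": {"targets": [[[0, 0, 0], [0, 0, 6], 1], [[0, 0, 0], [0, 0, 6], 1], [[0, 0, 0], [0, 0, 6], 1], [[0, 0, 0], [0, 0, 6], 1], [[0, 0, 0], [0, 0, 6], 1], [[0, 0, 0], [0, 0, 6], 1], [[0, 0, 0], [0, 0, 6], 1], [[0, 0, 0], [0, 0, 6], 1]]}}

```text
t: 9.2
eef_pos: [0.4551, -0.1733, 0.1939]
ee_rot: [3.121, -1.249, 0.143]
force: [0.3, 1.0, -2.7]
width: 0.0
```

```bash
python3 fz.py 2 w5
```

```text
t 9.3 F [-1.202  0.521 -0.967] sd [0.267 0.082 0.221] tcp [ 0.455 -0.173  0.195] tip cab [-0.036 -0.01   0.138] ee [ 3.116 -1.25   0.149]
```

View pics/w5.png

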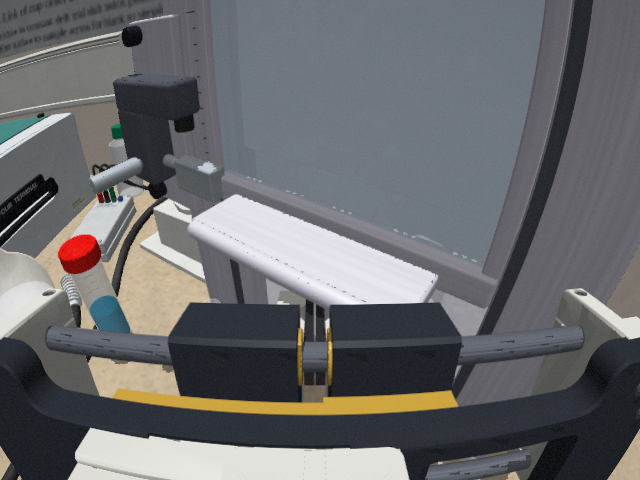

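>>> {"method": "arm_command", "body": {"targets": [[[0, 0, 0], [0, 0, 2], 1], [[0, 0, 0], [0, 0, 2], 1], [[0, 0, 0], [0, 0, 2], 1], [[0, 0, 0], [0, 0, 2], 1], [[0, 0, 0], [0, 0, 2], 1], [[0, 0, 0], [0, 0, 2], 1], [[0, 0, 0], [0, 0, 1], 1], [[0, 0, 0], [0, 0, 1], 1]]}}

```text
t: 10.1
eef_pos: [0.4551, -0.1734, 0.2075]
ee_rot: [3.121, -1.249, 0.143]
force: [0.1, 0.6, -3.4]
width: 0.0002
```

```bash
python3 fz.py 3 w6; python3 -c "
import cv2
im=cv2.imread('pics/w6.png')[60:240,60:300]; cv2.imwrite('pics/w6c.png',cv2.resize(im,None,fx=3,fy=3,interpolation=cv2.INTER_CUBIC))"
```

```text
t 10.25 F [ 0.236  0.964 -2.359] sd [0.283 0.99  0.303] tcp [ 0.455 -0.173  0.208] tip cab [-0.036 -0.01   0.151] ee [ 3.121 -1.249  0.144]
```

View pics/w6c.png

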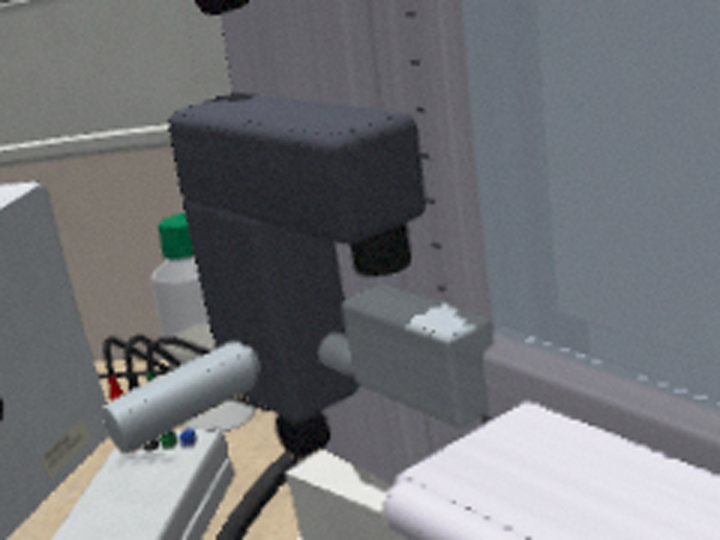

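>>> {"method": "arm_command", "body": {"targets": [[[0, 0, 0], [0, 0, 1], 1], [[0, 0, 0], [0, 0, 1], 1], [[0, 0, 0], [0, 0, 1], 1], [[0, 0, 0], [0, 0, 1], 1], [[0, 0, 0], [0, 0, 1], 1]]}}

```text
t: 10.75
eef_pos: [0.4551, -0.1734, 0.2124]
ee_rot: [3.122, -1.249, 0.143]
force: [0.1, 1.3, -2.3]
width: 0.0003
```

```bash
python3 fz.py 3 w7; python3 -c "
import cv2
im=cv2.imread('pics/w7.png')[60:240,60:300]; cv2.imwrite('pics/w7c.png',cv2.resize(im,None,fx=3,fy=3,interpolation=cv2.INTER_CUBIC))"
```

```text
t 10.9 F [ 0.337  1.074 -2.557] sd [0.104 0.229 0.06 ] tcp [ 0.455 -0.173  0.213] tip cab [-0.036 -0.01   0.156] ee [ 3.121 -1.249  0.144]
```

View pics/w7c.png

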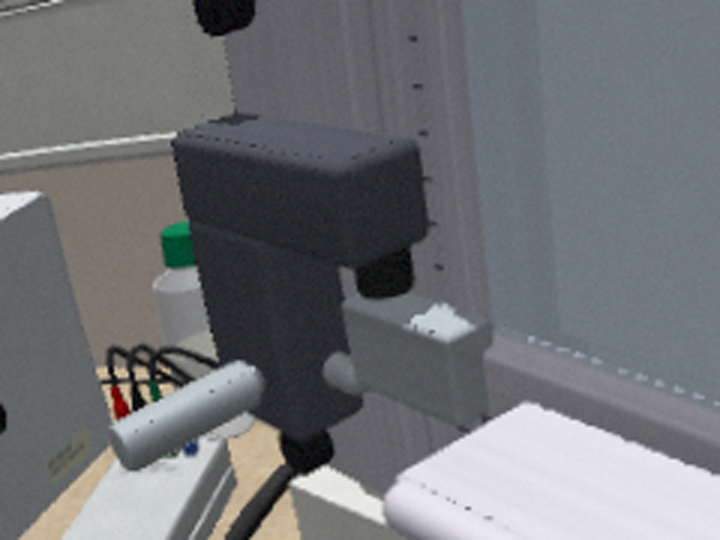

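>>> {"method": "arm_command", "body": {"targets": [[[0, 0, 0], [0, 0, 1], 1], [[0, 0, 0], [0, 0, 1], 1]]}}

```text
t: 11.1
eef_pos: [0.4551, -0.1734, 0.2144]
ee_rot: [3.122, -1.249, 0.142]
force: [1.7, 0.9, -3.3]
width: 0.0004
```

```bash
python3 fz.py 3
```

```text
t 11.25 F [ 0.107  1.644 -2.867] sd [0.101 0.391 0.527] tcp [ 0.455 -0.173  0.214] tip cab [-0.036 -0.01   0.158] ee [ 3.121 -1.249  0.144]
```

>>> {"method": "arm_command", "body": {"targets": [[[0, 0, 0], [0, 0, 0.5], 1], [[0, 0, 0], [0, 0, 0.5], 1]]}}

```text
t: 11.45
eef_pos: [0.4551, -0.1734, 0.2152]
ee_rot: [3.122, -1.248, 0.142]
force: [1.6, 2.2, -5.5]
width: 0.0004
```

```bash
python3 fz.py 3
```

```text
t 11.6 F [ 1.115  1.27  -4.103] sd [0.358 0.244 0.06 ] tcp [ 0.455 -0.173  0.215] tip cab [-0.036 -0.01   0.159] ee [ 3.122 -1.248  0.142]
```

>>> {"method": "arm_command", "body": {"targets": [[[0, 0, 0], [0, 0, 0.5], 1], [[0, 0, 0], [0, 0, 0.5], 1]]}}

```text
t: 11.8
eef_pos: [0.455, -0.1734, 0.2161]
ee_rot: [3.123, -1.248, 0.142]
force: [2.7, 2.1, -6.5]
width: 0.0004
```

```bash
python3 fz.py 3 w8; python3 -c "
import cv2
im=cv2.imread('pics/w8.png')[60:240,60:300]; cv2.imwrite('pics/w8c.png',cv2.resize(im,None,fx=3,fy=3,interpolation=cv2.INTER_CUBIC))"
```

```text
t 11.95 F [ 1.653  1.158 -7.098] sd [0.41  0.207 0.075] tcp [ 0.455 -0.173  0.216] tip cab [-0.036 -0.01   0.16 ] ee [ 3.122 -1.248  0.142]
```

View pics/w8c.png

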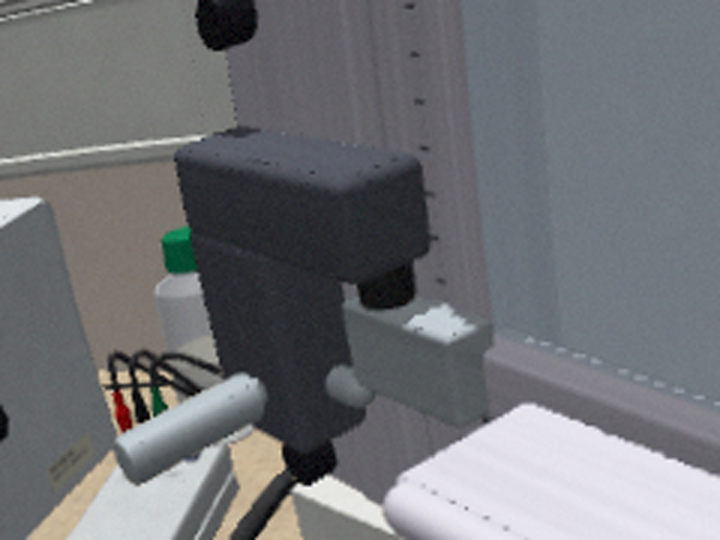

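>>> {"method": "arm_command", "body": {"targets": [[[0, 0, 0], [0, 0, 0.4], 1], [[0, 0, 0], [0, 0, 0.3], 1]]}}

```text
t: 12.15
eef_pos: [0.455, -0.1734, 0.2168]
ee_rot: [3.122, -1.248, 0.142]
force: [2.7, 1.7, -8.3]
width: 0.0002
```

```bash
python3 fz.py 4
```

```text
t 12.35 F [ 2.208  1.423 -8.967] sd [0.783 0.538 0.204] tcp [ 0.455 -0.173  0.217] tip cab [-0.036 -0.01   0.16 ] ee [ 3.122 -1.248  0.142]
```

>>> {"method": "arm_command", "body": {"targets": [[[0, 0, 0], [0, 0, -0.5], 1], [[0, 0, 0], [0, 0, -0.5], 1], [[0, 0, 0], [0, 0, -0.7], 1], [[0, 0, 0], [0, 0, -1], 1], [[0, 0, 0], [0, 0, -2], 1], [[0, 0, 0], [0, 0, -4], 1], [[0, 0, 0], [0, 0, -5], 1], [[0, 0, 0], [0, 0, 0], 1]]}}

```text
t: 13.15
eef_pos: [0.4552, -0.1735, 0.2026]
ee_rot: [3.125, -1.248, 0.139]
force: [-0.5, 0.3, 0.1]
width: 0.0005
```

```bash
python3 fz.py 3 w9; python3 - <<'E'
from plan import *
from station import *
from h import *
im=cv2.imread('pics/w9.png')[60:240,60:300]; cv2.imwrite('pics/w9c.png',cv2.resize(im,None,fx=3,fy=3,interpolation=cv2.INTER_CUBIC))
np.set_printoptions(precision=4,suppress=True)
# measure stop+knob in top and scene pics
for n in ("scene","top"):
    p=camera_params(n); im,D=grab_frame(n); cv2.imwrite(f"pics/{n}9.png",im[:,:,::-1]); C=cloud(p,D)
    P=C[D>0]; L=(P-x0)@CM
    m=(L[:,0]<-.036)&(L[:,0]>-.075)&(L[:,1]>.08)&(L[:,1]<.16)&(L[:,2]>.15)&(L[:,2]<.21); r=L[m]
    print(n,"knob",m.sum(), np.percentile(r,[2,50,98],axis=0) if m.sum() else None)
E
```

```text
t 13.3 F [ 0.609 -0.017 -0.04 ] sd [0.355 0.147 0.445] tcp [ 0.455 -0.174  0.203] tip cab [-0.036 -0.01   0.147] ee [ 3.123 -1.249  0.141]
scene knob 87 [[-0.0704  0.1324  0.1713]
 [-0.0576  0.1361  0.1773]
 [-0.0375  0.1439  0.1816]]
top knob 125 [[-0.0657  0.1333  0.175 ]
 [-0.051   0.1375  0.1809]
 [-0.037   0.1438  0.1844]]
```

View pics/w9c.png

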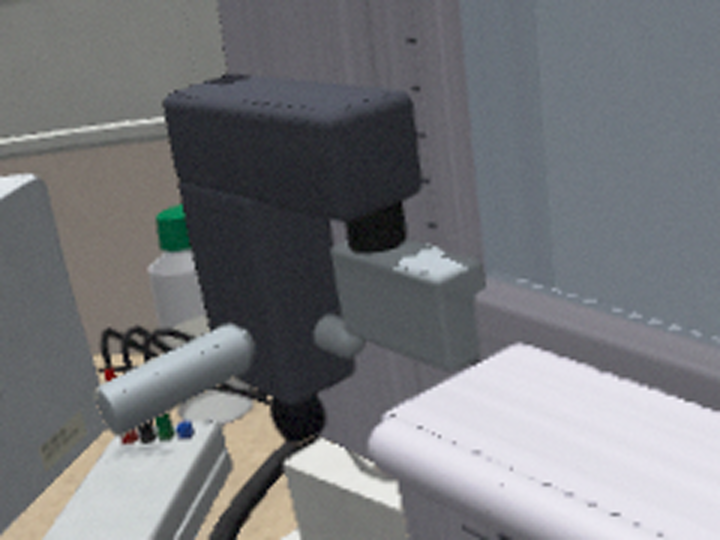

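>>> {"method": "arm_command", "body": {"targets": [[[0, 0, 0], [-15, -2, -1], 1], [[0, 0, 0], [-20, -4, 0], 1], [[0, 0, 0], [-20, -4, 10], 0.8], [[0, 0, 0], [0, -5, 30], 0.66], [[0, 0, 0], [0, -5, 30], 0.66], [[0, 0, 0], [0, -5, 30], 0.66], [[0, 0, 0], [0, 0, 30], 0.66], [[0, 0, 0], [0, 0, 30], 0.66]], "squeeze": 20}}

```text
t: 14.2
eef_pos: [0.399, -0.1985, 0.3638]
ee_rot: [3.118, -1.249, 0.145]
force: [1.1, 0.5, -0.5]
width: 0.0293
```

```bash
python3 - <<'E'
from plan import *
s=get_state(); q,p,R0=cur(); print(s['t'],s['width'],q,p,R0[:,2],w2c(p+.178*R0[:,2]))
for dn in (55,60,65,70):
  for hd in (-15,0,15):
    Rt=rot(np.radians(hd),np.radians(dn),np.pi)
    for z in (.163,.28):
      tip=c2w([-.050,.1305,z]); p1=tip-Rt[:,2]*.178
      best=[ik(p1,Rt,g) for g in ([.35,.22,-.7,1.,-.5,-.2],[.4,.3,-.4,.4,-.7,.3])]
      b=min(best,key=lambda v:v[1]); print(dn,hd,z,b[0],"%.4f"%b[1],"w2",skel(b[0])[2],"w",skel(b[0])[1])
E
```

```text
14.2 0.029280509870354594 [-0.782 -0.051 -0.496 -1.527 -0.841 -2.818] [ 0.399 -0.199  0.364] [ 0.942  0.114 -0.316] [-0.074 -0.059  0.307]
55 -15 0.163 [ 0.364  0.236 -0.809  1.214 -0.582 -0.611] 0.0000 w2 [0.518 0.126 0.473] w [0.349 0.133 0.383]
55 -15 0.28 [ 0.478  0.13  -0.608  0.848 -0.804 -0.257] 0.0000 w2 [0.518 0.126 0.59 ] w [0.374 0.194 0.483]
55 0 0.163 [ 0.136  0.174 -0.906  1.64  -0.343 -0.607] 0.0006 w2 [0.485 0.08  0.473] w [0.32  0.044 0.382]
55 0 0.28 [ 0.404  0.061 -0.699  0.913 -0.6   -0.041] 0.0000 w2 [0.485 0.08  0.59 ] w [0.343 0.146 0.48 ]
55 15 0.163 [ 0.031  0.145 -0.919  1.64  -0.153 -0.295] 0.0732 w2 [0.478 0.028 0.482] w [0.312 0.01  0.389]
55 15 0.28 [ 0.332  0.019 -0.732  0.849 -0.418  0.292] 0.0000 w2 [0.465 0.027 0.59 ] w [0.331 0.114 0.484]
60 -15 0.163 [ 0.4    0.244 -0.722  0.952 -0.595 -0.384] 0.0000 w2 [0.538 0.107 0.49 ] w [0.377 0.159 0.401]
60 -15 0.28 [ 0.471  0.145 -0.509  0.678 -0.846 -0.093] 0.0000 w2 [0.538 0.107 0.607] w [0.405 0.206 0.512]
60 0 0.163 [ 0.284  0.189 -0.82   1.145 -0.394 -0.246] 0.0000 w2 [0.51  0.066 0.49 ] w [0.346 0.101
[... 918 characters left out ...]
19] 0.0000 w2 [0.521 0.014 0.623] w [0.422 0.166 0.562]
70 -15 0.163 [ 0.404  0.279 -0.496  0.499 -0.713  0.048] 0.0000 w2 [0.582 0.066 0.518] w [0.457 0.195 0.453]
70 -15 0.28 [ 0.42   0.192 -0.299  0.39  -0.976  0.196] 0.0000 w2 [0.582 0.066 0.635] w [0.478 0.214 0.571]
70 0 0.163 [ 0.376  0.246 -0.534  0.47  -0.612  0.342] 0.0000 w2 [0.562 0.038 0.518] w [0.443 0.175 0.456]
70 0 0.28 [ 0.394  0.156 -0.328  0.347 -0.89   0.495] 0.0000 w2 [0.562 0.038 0.635] w [0.465 0.193 0.577]
70 15 0.163 [ 0.344  0.227 -0.524  0.361 -0.552  0.716] 0.0000 w2 [0.551 0.007 0.518] w [0.446 0.16  0.469]
70 15 0.28 [ 0.356  0.134 -0.32   0.256 -0.838  0.842] 0.0000 w2 [0.551 0.007 0.635] w [0.466 0.173 0.591]
```

```bash
python3 - <<'E'
from plan import *
q,p,R0=cur()
Rt=rot(0,np.radians(65),np.pi); pg=c2w([-.05,.1305,.28])-Rt[:,2]*.178
qg,e=ik(pg,Rt,[.418,.119,-.45,.491,-.785,.351]); print(qg,e)
for qm in (None,np.array([-.3,-.15,-.45,-.6,-1.0,-1.4])):
  N=24; 
  if qm is None: W=[q+(qg-q)*t for t in np.linspace(0,1,N+1)]
  else: W=[q*(1-t)**2+2*t*(1-t)*qm+qg*t*t for t in np.linspace(0,1,N+1)]
  pr=None
  for i,w in enumerate(W):
    x,r=fk(w)
    if i%2==0:
        d="" if pr is None else "rot %.3f sh %.0f"%(np.linalg.norm(R.from_matrix(r@pr[1].T).as_rotvec()),1e3*np.linalg.norm(x-pr[0]))
        print(i,"q",w,"tcp",x,"z",r[:,2],"tipcab",w2c(x+.178*r[:,2]),d,"w",skel(w)[1],"w2",skel(w)[2]); pr=(x,r)
E
```

```text
[ 0.418  0.119 -0.45   0.491 -0.785  0.351] 4.3243186809149847e-13
0 q [-0.782 -0.051 -0.496 -1.527 -0.841 -2.818] tcp [ 0.399 -0.199  0.364] z [ 0.942  0.114 -0.316] tipcab [-0.074 -0.059  0.307]  w [ 0.275 -0.274  0.6  ] w2 [ 0.211 -0.221  0.427]
2 q [-0.682 -0.036 -0.492 -1.359 -0.837 -2.554] tcp [ 0.391 -0.183  0.341] z [ 0.871  0.227 -0.435] tipcab [-0.109 -0.037  0.263] rot 0.444 sh 29 w [ 0.306 -0.249  0.596] w2 [ 0.217 -0.228  0.428]
4 q [-0.582 -0.022 -0.488 -1.191 -0.832 -2.29 ] tcp [ 0.384 -0.174  0.323] z [ 0.777  0.31  -0.547] tipcab [-0.141 -0.027  0.226] rot 0.451 sh 20 w [ 0.335 -0.22   0.592] w2 [ 0.229 -0.236  0.433]
6 q [-0.482 -0.008 -0.484 -1.023 -0.827 -2.026] tcp [ 0.382 -0.171  0.312] z [ 0.669  0.359 -0.651] tipcab [-0.165 -0.027  0.196] rot 0.459 sh 12 w [ 0.361 -0.189  0.588] w2 [ 0.248 -0.243  0.442]
8 q [-0.382  0.006 -0.48  -0.855 -0.822 -1.762] tcp [ 0.385 -0.171  0.307] z [ 0.556  0.372 -0.743] tipcab [-0.181 -0.033  0.175] rot 0.466 sh 6 w [ 0.384 -0.154  0.584] w2 [ 0.274 -0.246  0.456]
10 q [-0.282  0.02  -0.477 -0.686 -0.818 -1.498] tcp [ 0.396 -0.
[... 3326 characters left out ...]
.393] z [ 0.236  0.052 -0.97 ] tipcab [-0.134 -0.049  0.22 ] rot 0.501 sh 47 w [0.419 0.031 0.594] w2 [ 0.429 -0.16   0.587]
20 q [ 0.185  0.04  -0.451  0.132 -0.846 -0.224] tcp [ 0.522 -0.116  0.41 ] z [ 0.249 -0.053 -0.967] tipcab [-0.099 -0.012  0.238] rot 0.516 sh 60 w [0.425 0.08  0.581] w2 [ 0.472 -0.105  0.604]
22 q [ 0.3    0.077 -0.45   0.31  -0.818  0.061] tcp [ 0.568 -0.062  0.427] z [ 0.296 -0.141 -0.945] tipcab [-0.068  0.047  0.259] rot 0.531 sh 73 w [0.427 0.132 0.565] w2 [ 0.509 -0.034  0.616]
24 q [ 0.418  0.119 -0.45   0.491 -0.785  0.351] tcp [0.61  0.013 0.441] z [ 0.373 -0.199 -0.906] tipcab [-0.05  0.13  0.28] rot 0.546 sh 87 w [0.422 0.188 0.546] w2 [0.535 0.053 0.623]
```

```bash
cat > goal.py <<'E'
from plan import *
Rt=rot(0,np.radians(70),0)
def G(out,b,z): return c2w([-out,b,z])-Rt[:,2]*.178
E
python3 - <<'E'
from goal import *
q,p,R0=cur()
g=[.394,.156,-.328,.347,-.89,-2.647]
qg,e=ik(G(.055,.1305,.28),Rt,g); print(qg,e)
for a in ((.055,.1305,.163),(.055,.1,.163)): print(ik(G(*a),Rt,qg))
N=20; W=[q+(qg-q)*t for t in np.linspace(0,1,N+1)]; pr=fk(W[0])
for i in range(4,N+1,4):
    x,r=fk(W[i]); rv=R.from_matrix(r@pr[1].T).as_rotvec()
    print(i,"q",W[i],"tcp",x,"z",r[:,2],"tipcab",w2c(x+.178*r[:,2]),"\n   per row rot",rv/4,np.linalg.norm(rv)/4,"sh",(x-pr[0])*1e3/4); pr=(x,r)
E
```

```text
[ 0.401  0.149 -0.338  0.349 -0.89  -2.656] 7.411789705543252e-11
(array([ 0.383,  0.239, -0.544,  0.474, -0.611, -2.81 ]), np.float64(7.649115935866067e-14))
(array([ 0.345,  0.215, -0.576,  0.471, -0.592, -2.774]), np.float64(3.3856203231253624e-12))
4 q [-0.546 -0.011 -0.464 -1.152 -0.851 -2.785] tcp [ 0.394 -0.17   0.327] z [ 0.749  0.349 -0.564] tipcab [-0.141 -0.015  0.227] 
   per row rot [-0.072  0.052  0.105] 0.13722010133792711 sh [-1.189  7.121 -9.176]
8 q [-0.309  0.029 -0.432 -0.777 -0.861 -2.753] tcp [ 0.411 -0.163  0.318] z [ 0.488  0.402 -0.775] tipcab [-0.175 -0.015  0.181] 
   per row rot [-0.08   0.035  0.107] 0.1381776734940878 sh [ 4.194  1.68  -2.161]
12 q [-0.072  0.069 -0.401 -0.401 -0.871 -2.721] tcp [ 0.462 -0.151  0.338] z [ 0.277  0.279 -0.919] tipcab [-0.159 -0.016  0.175] 
   per row rot [-0.084  0.017  0.109] 0.13884669094850188 sh [12.835  3.161  5.008]
16 q [ 0.164  0.109 -0.369 -0.026 -0.88  -2.688] tcp [ 0.541 -0.101  0.384] z [ 0.205  0.054 -0.977] tipcab [-0.105  0.023  0.21 ] 
   per row rot [-0.086 -0.001  0.11 ] 0.13917307395679201 sh [19.549 12.504 11.319]
20 q [ 0.401  0.149 -0.338  0.349 -0.89  -2.656] tcp [0.618 0.009 0.447] z [ 0.302 -0.161 -0.94 ] tipcab [-0.055  0.131  0.28 ] 
   per row rot [-0.084 -0.019  0.11 ] 0.13914739944645432 sh [19.433 27.322 15.88 ]
```

>>> {"method": "arm_command", "body": {"targets": [[[-0.072, 0.052, 0.105], [-1.2, 7.1, -9.2], 0.66], [[-0.072, 0.052, 0.105], [-1.2, 7.1, -9.2], 0.66], [[-0.072, 0.052, 0.105], [-1.2, 7.1, -9.2], 0.66], [[-0.072, 0.052, 0.105], [-1.2, 7.1, -9.2], 0.66], [[-0.08, 0.035, 0.107], [4.2, 1.7, -2.2], 0.66], [[-0.08, 0.035, 0.107], [4.2, 1.7, -2.2], 0.66], [[-0.08, 0.035, 0.107], [4.2, 1.7, -2.2], 0.66], [[-0.08, 0.035, 0.107], [4.2, 1.7, -2.2], 0.66]]}}

```text
t: 15.0
eef_pos: [0.4114, -0.1636, 0.3166]
ee_rot: [2.764, -0.576, 1.319]
force: [-0.9, 0.1, -0.1]
width: 0.0299
```

```bash
python3 - <<'E'
from goal import *
q,p,R0=cur(); print(get_state()['t'],q,p)
qg,e=ik(G(.055,.1305,.28),Rt,[.394,.156,-.328,.347,-.89,-2.647])
N=12; W=[q+(qg-q)*t for t in np.linspace(0,1,N+1)]; pr=(p,R0)
for i in range(4,N+1,4):
    x,r=fk(W[i]); rv=R.from_matrix(r@pr[1].T).as_rotvec()
    print(i,"tipcab",w2c(x+.178*r[:,2]),"rot",rv/4,np.linalg.norm(rv)/4,"sh",(x-pr[0])*1e3/4); pr=(x,r)
E
```

```text
15.0 [-0.304  0.032 -0.435 -0.769 -0.856 -2.755] [ 0.411 -0.164  0.317]
4 tipcab [-0.158 -0.016  0.174] rot [-0.084  0.016  0.109] 0.13841512863973793 sh [12.966  3.278  5.254]
8 tipcab [-0.105  0.024  0.209] rot [-0.085 -0.001  0.109] 0.1386152045939532 sh [19.49  12.583 11.449]
12 tipcab [-0.055  0.131  0.28 ] rot [-0.083 -0.018  0.109] 0.13845854135208005 sh [19.278 27.188 15.957]
```

>>> {"method": "arm_command", "body": {"targets": [[[-0.084, 0.016, 0.109], [13, 3.3, 5.3], 0.66], [[-0.084, 0.016, 0.109], [13, 3.3, 5.3], 0.66], [[-0.084, 0.016, 0.109], [13, 3.3, 5.3], 0.66], [[-0.084, 0.016, 0.109], [13, 3.3, 5.3], 0.66], [[-0.085, -0.001, 0.109], [19.5, 12.6, 11.5], 0.66], [[-0.085, -0.001, 0.109], [19.5, 12.6, 11.5], 0.66], [[-0.085, -0.001, 0.109], [19.5, 12.6, 11.5], 0.66], [[-0.085, -0.001, 0.109], [19.5, 12.6, 11.5], 0.66]]}}

```text
t: 15.8
eef_pos: [0.5421, -0.0997, 0.3845]
ee_rot: [2.939, 0.074, 2.168]
force: [0.2, -1.5, -0.7]
width: 0.0295
```

>>> {"method": "arm_command", "body": {"targets": [[[-0.083, -0.018, 0.109], [19, 22, 16], 0.66], [[-0.083, -0.018, 0.109], [19, 22, 16], 0.66], [[-0.083, -0.018, 0.109], [19, 22, 16], 0.66], [[-0.083, -0.018, 0.109], [19, 22, 16], 0.66], [[0, 0, 0], [0, 10, 0], 0.66], [[0, 0, 0], [0, 0, 0], 0.66], [[0, 0, 0], [0, 0, 0], 0.66]]}}

```text
t: 16.5
eef_pos: [0.6173, -0.0024, 0.4472]
ee_rot: [3.136, 0.344, 2.645]
force: [-0.1, -1.0, -0.2]
width: 0.0298
```

```bash
python3 - <<'E'
from goal import *
from station import *
import cv2
q,p,R0=cur(); s=get_state(); print(s['t'],q,p,s['width'],"tip",w2c(p+.178*R0[:,2]))
report(p,R0,G(.055,.1305,.28),Rt)
for n in ("wrist","top","scene"):
    im,_=grab_frame(n); cv2.imwrite(f"pics/{n}10.png",im[:,:,::-1])
E
```

```text
16.5 [ 0.382  0.146 -0.335  0.336 -0.889 -2.636] [ 0.617 -0.002  0.447] 0.0298062779894162 tip [-0.052  0.121  0.28 ]
rotvec [-0.007 -0.002  0.006] ang 0.009206029150815385 shift mm [ 1.027 11.015  0.034]
```

View pics/wrist10.png

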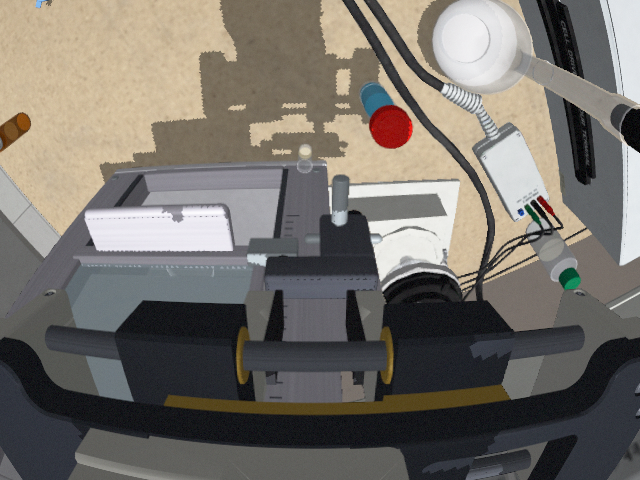

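View pics/top10.png

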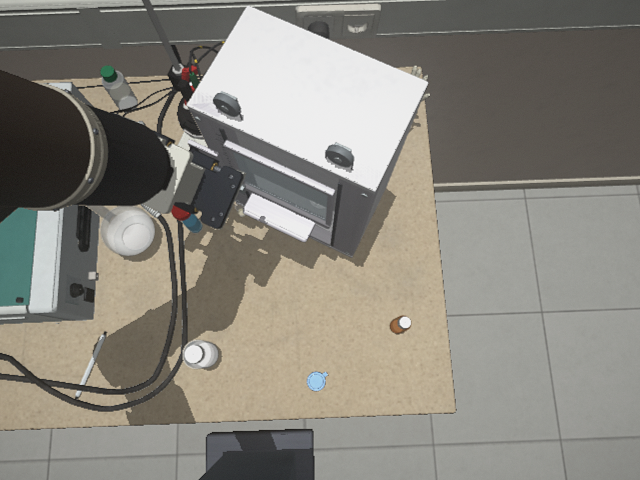

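View pics/scene10.png

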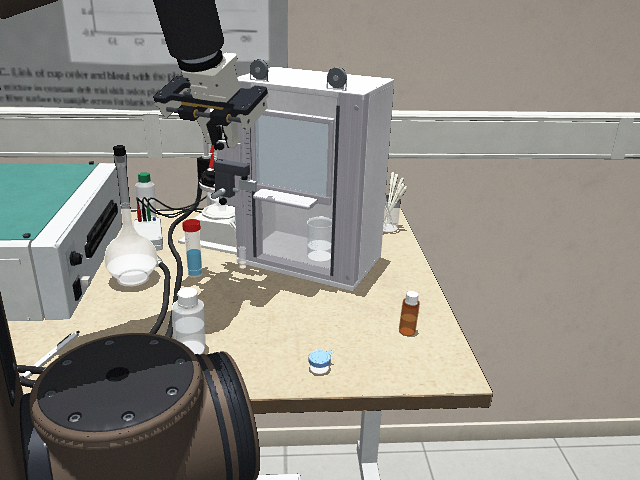

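```bash
python3 - <<'E'
from goal import *
from station import *
from h import cam
K,e,M=cam(camera_params("wrist"))
def pr(X):
    c=M.T@(X-e); th=np.arctan2(np.hypot(c[0],c[1]),c[2]); ph=np.arctan2(c[1],c[0]); return K[0,2]+K[0,0]*th*np.cos(ph),K[1,2]+K[0,0]*th*np.sin(ph)
for a in ([-.068,.1385,.1765],[-.068,.1325,.1765],[-.068,.1445,.1765],[-.040,.1385,.1825]): print(a,pr(c2w(a)))
q,p,R0=cur()
for s in (1,-1):
    X=p+R0@[0,s*.015,.178]; print("finger inner tip",w2c(X),pr(X)); 
im=cv2.imread("pics/wrist10.png") if 0 else None
import cv2
im=cv2.imread("pics/wrist10.png")[130:330,200:460]; cv2.imwrite("pics/w10c.png",cv2.resize(im,None,fx=3,fy=3,interpolation=cv2.INTER_CUBIC))
E
```

```text
[-0.068, 0.1385, 0.1765] (np.float64(339.4791822935996), np.float64(173.30411033327772))
[-0.068, 0.1325, 0.1765] (np.float64(330.59114422522674), np.float64(173.31912256832913))
[-0.068, 0.1445, 0.1765] (np.float64(348.337930368427), np.float64(173.3153128142182))
[-0.04, 0.1385, 0.1825] (np.float64(338.83085956275033), np.float64(212.83479800977702))
finger inner tip [-0.051  0.136  0.28 ] (np.float64(345.6697296669642), np.float64(305.9540626959823))
finger inner tip [-0.051  0.106  0.28 ] (np.float64(282.87506350245485), np.float64(305.9937021559593))
```

View pics/w10c.png

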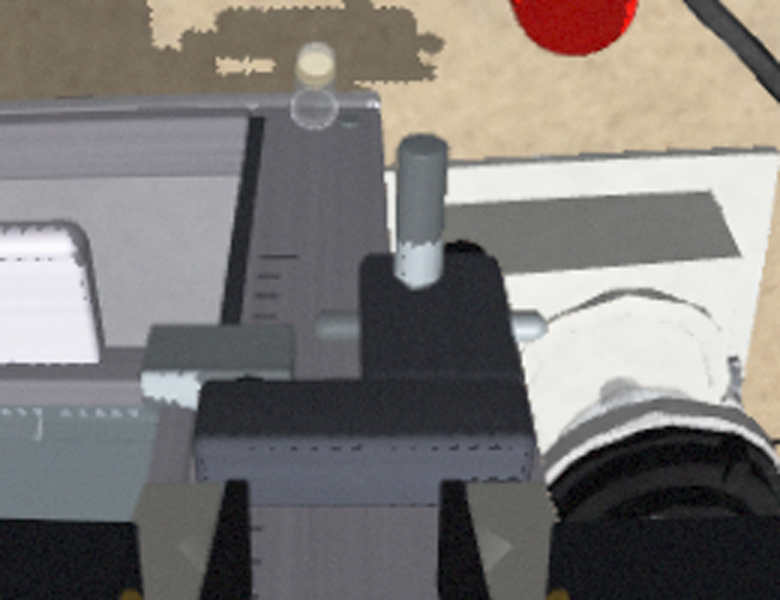

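>>> {"method": "arm_command", "body": {"targets": [[[-0.007, -0.002, 0.006], [2.3, 10.7, 0], 0.66], [[0, 0, 0], [0, 0, -15], 0.66], [[0, 0, 0], [0, 0, -15], 0.66], [[0, 0, 0], [0, 0, -15], 0.66], [[0, 0, 0], [0, 0, -15], 0.66], [[0, 0, 0], [0, 0, 0], 0.66], [[0, 0, 0], [0, 0, 0], 0.66]]}}

```text
t: 17.35
eef_pos: [0.6206, 0.0091, 0.3882]
ee_rot: [3.141, 0.351, 2.654]
force: [0.2, -0.1, 0.5]
width: 0.0302
```

```bash
python3 fz.py 2 w11;  python3 -c "
import cv2
im=cv2.imread('pics/w11.png')[130:330,200:460]; cv2.imwrite('pics/w11c.png',cv2.resize(im,None,fx=3,fy=3,interpolation=cv2.INTER_CUBIC))"
```

```text
t 17.45 F [ 0.778 -0.115 -0.295] sd [0.065 0.105 0.064] tcp [0.621 0.009 0.389] tip cab [-0.053  0.133  0.222] ee [3.14  0.352 2.654]
```

View pics/w11c.png

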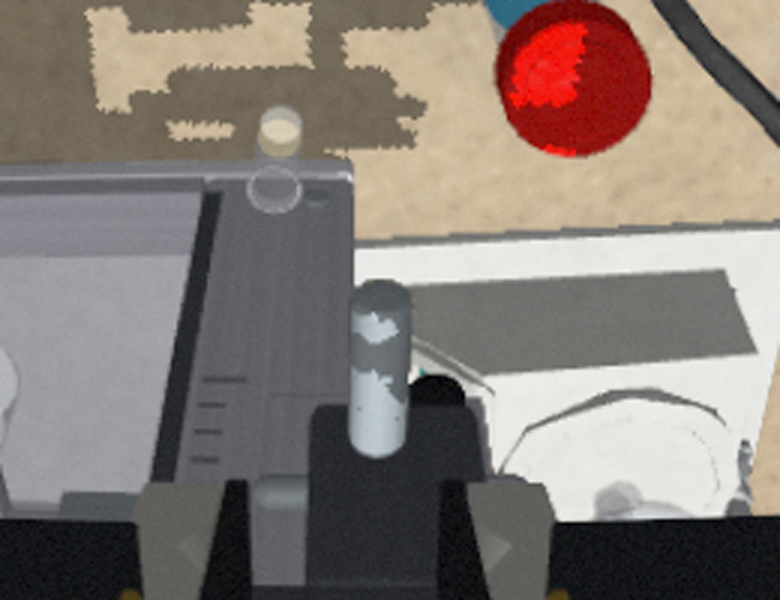

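>>> {"method": "arm_command", "body": {"targets": [[[0, 0, 0], [-1.8, 1, -15], 0.66], [[0, 0, 0], [0, 0, -15], 0.66], [[0, 0, 0], [0, 0, -10], 0.66], [[0, 0, 0], [0, 0, -10], 0.66], [[0, 0, 0], [0, 0, -8], 0.66], [[0, 0, 0], [0, 0, 0], 0.66], [[0, 0, 0], [0, 0, 0], 0.66]]}}

```text
t: 18.15
eef_pos: [0.6188, 0.0101, 0.3302]
ee_rot: [3.141, 0.351, 2.654]
force: [-1.0, 0.9, 0.5]
width: 0.0298
```

```bash
python3 fz.py 3 w12;  python3 -c "
import cv2
im=cv2.imread('pics/w12.png')[130:330,200:460]; cv2.imwrite('pics/w12c.png',cv2.resize(im,None,fx=3,fy=3,interpolation=cv2.INTER_CUBIC))"
```

```text
t 18.3 F [-0.051  0.282 -0.007] sd [0.148 0.804 0.251] tcp [0.619 0.01  0.331] tip cab [-0.055  0.132  0.163] ee [3.14  0.352 2.654]
```

View pics/w12c.png

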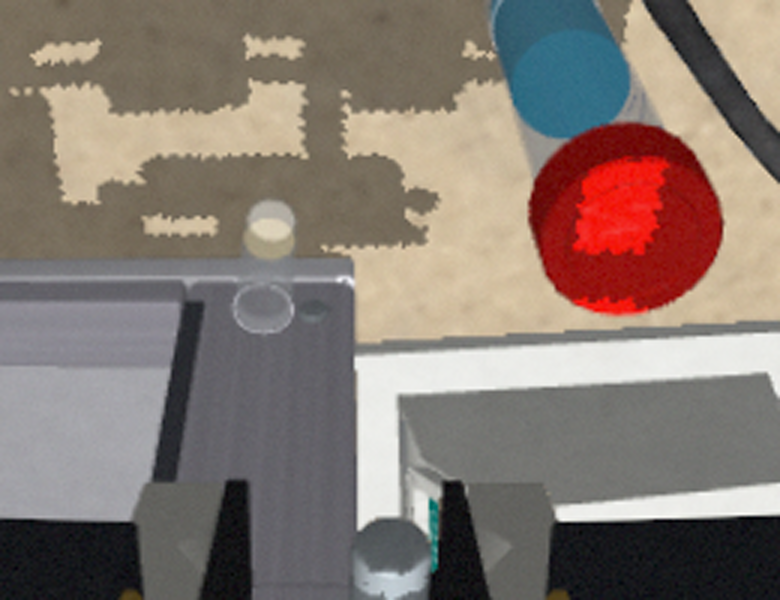

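>>> {"method": "arm_command", "body": {"targets": [[[0, 0, 0], [-1.4, -2.6, 0], 0.66], [[0, 0, 0], [-1.4, -2.6, 0], 0.66], [[0, 0, 0], [-1.4, -2.6, 0], 0.66], [[0, 0, 0], [-1.4, -2.6, 0], 0.66], [[0, 0, 0], [-1.4, -2.6, 0], 0.66], [[0, 0, 0], [-1.4, -2.6, 0], 0.66], [[0, 0, 0], [-1.4, -2.6, 0], 0.66]]}}

```text
t: 19.0
eef_pos: [0.6088, -0.0083, 0.3301]
ee_rot: [3.141, 0.351, 2.654]
force: [1.5, 0.9, 1.1]
width: 0.0301
```

```bash
python3 fz.py 3 w13;  python3 -c "
import cv2
im=cv2.imread('pics/w13.png')[130:330,200:460]; cv2.imwrite('pics/w13c.png',cv2.resize(im,None,fx=3,fy=3,interpolation=cv2.INTER_CUBIC))"
```

```text
t 19.15 F [1.21  0.895 0.897] sd [0.131 0.429 0.488] tcp [ 0.609 -0.008  0.33 ] tip cab [-0.055  0.111  0.163] ee [3.141 0.351 2.654]
```

View pics/w13c.png

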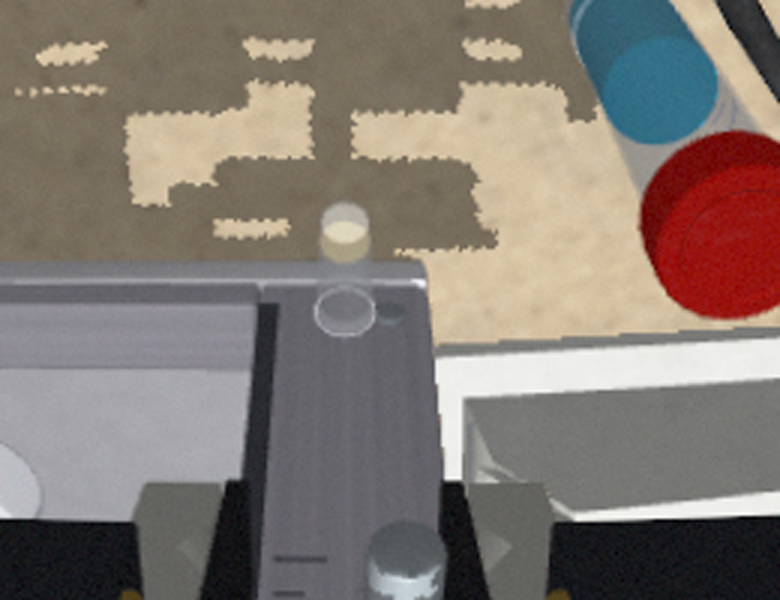

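>>> {"method": "arm_command", "body": {"targets": [[[0, 0, 0], [-0.47, -0.88, 0], 0.66], [[0, 0, 0], [-0.47, -0.88, 0], 0.66], [[0, 0, 0], [-0.47, -0.88, 0], 0.66], [[0, 0, 0], [-0.47, -0.88, 0], 0.66]]}}

```text
t: 19.55
eef_pos: [0.6069, -0.0116, 0.3298]
ee_rot: [3.141, 0.351, 2.654]
force: [0.7, 2.6, 1.5]
width: 0.03
```

```bash
python3 fz.py 3
```

```text
t 19.7 F [0.132 1.819 0.416] sd [0.218 0.419 0.254] tcp [ 0.607 -0.012  0.33 ] tip cab [-0.055  0.107  0.163] ee [3.141 0.351 2.654]
```

>>> {"method": "arm_command", "body": {"targets": [[[0, 0, 0], [-0.47, -0.88, 0], 0.66]]}}

```text
t: 19.8
eef_pos: [0.6065, -0.0125, 0.3298]
ee_rot: [3.141, 0.351, 2.654]
force: [1.0, 1.6, -0.1]
width: 0.0296
```

```bash
python3 fz.py 3
```

```text
t 19.95 F [0.536 1.711 0.043] sd [0.226 0.35  0.365] tcp [ 0.606 -0.013  0.33 ] tip cab [-0.055  0.106  0.163] ee [3.141 0.351 2.654]
```

>>> {"method": "arm_command", "body": {"targets": [[[0, 0, 0], [-0.24, -0.44, 0], 0.66], [[0, 0, 0], [-0.24, -0.44, 0], 0.66]]}}

```text
t: 20.15
eef_pos: [0.6062, -0.0131, 0.3299]
ee_rot: [3.14, 0.351, 2.654]
force: [0.3, 5.3, -0.5]
width: 0.0298
```

```bash
python3 fz.py 3 w14
```

```text
t 20.3 F [ 0.467  4.875 -1.097] sd [0.638 0.667 0.405] tcp [ 0.606 -0.013  0.33 ] tip cab [-0.055  0.106  0.163] ee [3.14  0.351 2.654]
```

>>> {"method": "arm_command", "body": {"targets": [[[0, 0, 0], [-0.24, -0.44, 0], 0.66], [[0, 0, 0], [0, 0, 0], 0.66]]}}

```text
t: 20.5
eef_pos: [0.606, -0.0132, 0.3299]
ee_rot: [3.14, 0.351, 2.655]
force: [1.2, 6.7, -1.9]
width: 0.0296
```

```bash
python3 fz.py 3 w14; python3 -c "
import cv2
im=cv2.imread('pics/w14.png')[130:330,200:460]; cv2.imwrite('pics/w14c.png',cv2.resize(im,None,fx=3,fy=3,interpolation=cv2.INTER_CUBIC))"
```

```text
t 20.65 F [ 1.15   6.732 -1.442] sd [0.126 0.391 0.289] tcp [ 0.606 -0.013  0.33 ] tip cab [-0.055  0.106  0.163] ee [3.14  0.351 2.655]
```

View pics/w14c.png

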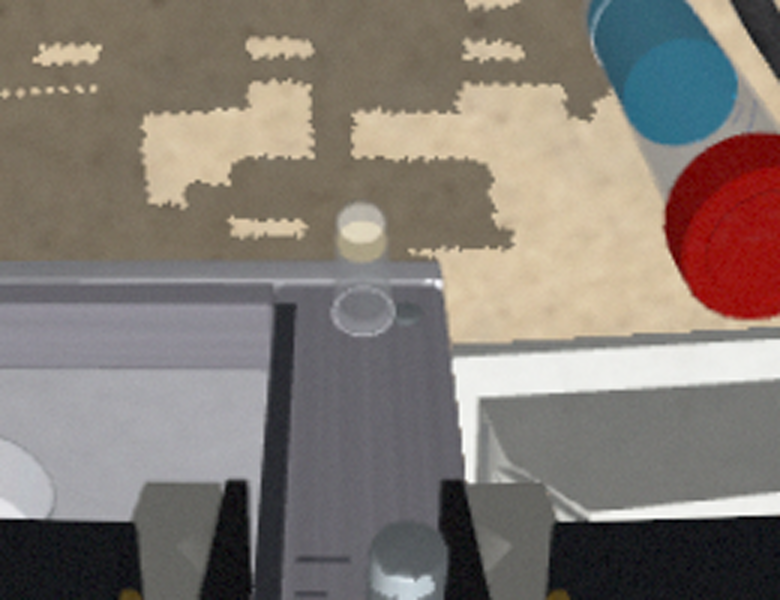

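>>> {"method": "arm_command", "body": {"targets": [[[0, 0, 0], [1.4, 2.6, 0], 0.66], [[0, 0, 0], [1.4, 2.6, 0], 0.66], [[0, 0, 0], [0, 0, 10], 0.66], [[0, 0, 0], [0, 0, 20], 0.66], [[0, 0, 0], [0, 0, 30], 0.66], [[0, 0, 0], [0, 0, 30], 0.66], [[0, 0, 0], [0, 0, 25], 0.66], [[0, 0, 0], [0, 0, 0], 0.66]]}}

```text
t: 21.45
eef_pos: [0.6092, -0.0086, 0.4501]
ee_rot: [3.136, 0.356, 2.653]
force: [-0.7, 0.1, 0.7]
width: 0.03
```

```bash
python3 fz.py 2 w15; python3 - <<'E'
from goal import *
from station import *
from h import *
im=cv2.imread('pics/w15.png')[130:330,180:440]; cv2.imwrite('pics/w15c.png',cv2.resize(im,None,fx=3,fy=3,interpolation=cv2.INTER_CUBIC))
im,D=grab_frame("scene"); cv2.imwrite("pics/scene15.png",im[:,:,::-1]); cv2.imwrite("pics/s15c.png",cv2.resize(im[50:300,150:400,::-1],None,fx=2.4,fy=2.4,interpolation=cv2.INTER_CUBIC))
C=cloud(camera_params("scene"),D); L=(C[D>0]-x0)@CM
m=(L[:,0]<-.036)&(L[:,0]>-.075)&(L[:,1]>.08)&(L[:,1]<.16)&(L[:,2]>.15)&(L[:,2]<.2); r=L[m]; print("knob",m.sum(),np.percentile(r,[2,50,98],axis=0))
m=(L[:,0]<-.02)&(L[:,0]>-.06)&(abs(L[:,1])<.055)&(L[:,2]>.14)&(L[:,2]<.22); r=L[m]; print("ledge",m.sum(),np.percentile(r,[2,50,98],axis=0))
E
```

```text
t 21.55 F [-0.106 -0.046 -0.506] sd [0.23  0.468 0.158] tcp [ 0.608 -0.009  0.446] tip cab [-0.055  0.111  0.279] ee [3.14  0.352 2.653]
knob 85 [[-0.07   0.108  0.171]
 [-0.059  0.112  0.177]
 [-0.038  0.121  0.182]]
ledge 601 [[-0.056 -0.054  0.18 ]
 [-0.046 -0.001  0.188]
 [-0.021  0.051  0.19 ]]
```

View pics/w15c.png

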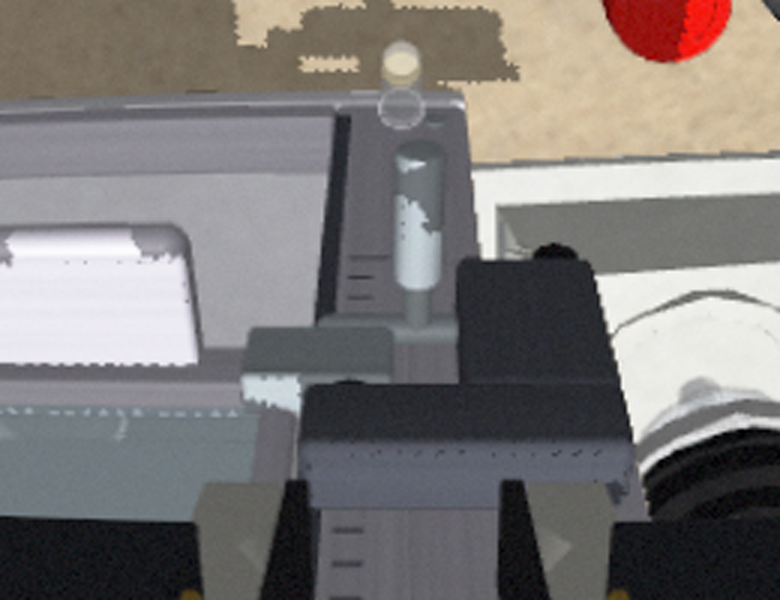

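View pics/s15c.png

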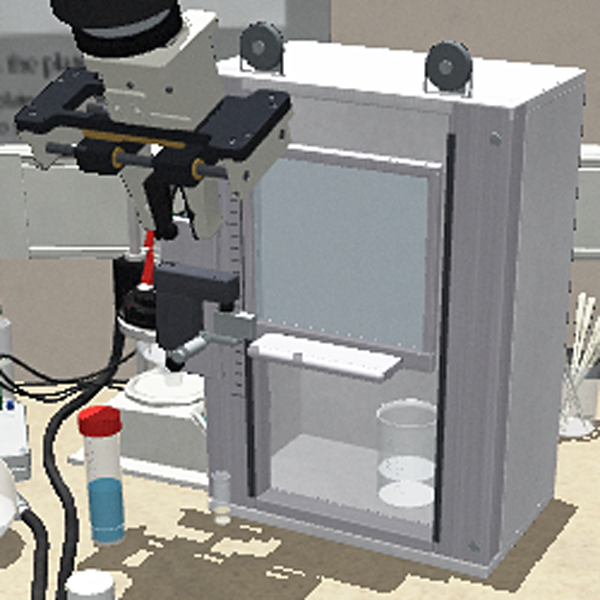

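>>> {"method": "arm_command", "body": {"targets": [[[0, 0, 0], [-20, 10, 10], 0.66], [[0, 0, 0], [-20, 10, 10], 0.66], [[0, 0, 0], [-20, 10, 0], 0.66], [[0, 0, 0], [0, 0, 0], 0.66], [[0, 0, 0], [0, 0, 0], 0.66]]}}

```text
t: 22.1
eef_pos: [0.5482, 0.0214, 0.4644]
ee_rot: [-3.141, 0.35, 2.655]
force: [0.0, -0.2, 0.3]
width: 0.0296
```

```bash
python3 fz.py 2 w16; python3 - <<'E'
from station import *
import cv2
im,_=grab_frame("top"); cv2.imwrite("pics/top16.png",im[:,:,::-1])
im=cv2.imread('pics/w16.png')[100:330,180:440]; cv2.imwrite('pics/w16c.png',cv2.resize(im,None,fx=2.6,fy=2.6,interpolation=cv2.INTER_CUBIC))
E
```

```text
t 22.2 F [ 0.091 -0.163 -0.214] sd [0.383 0.04  0.318] tcp [0.549 0.021 0.464] tip cab [-0.122  0.109  0.297] ee [-3.141  0.35   2.654]
```

View pics/w16c.png

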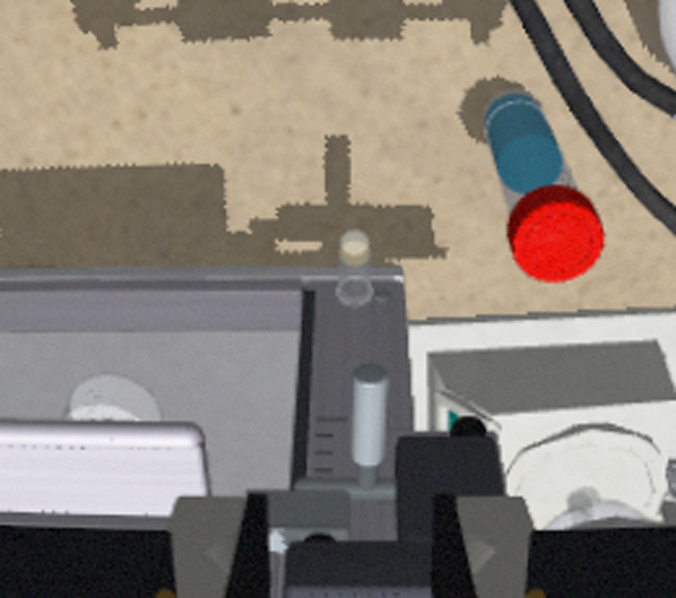

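View pics/top16.png

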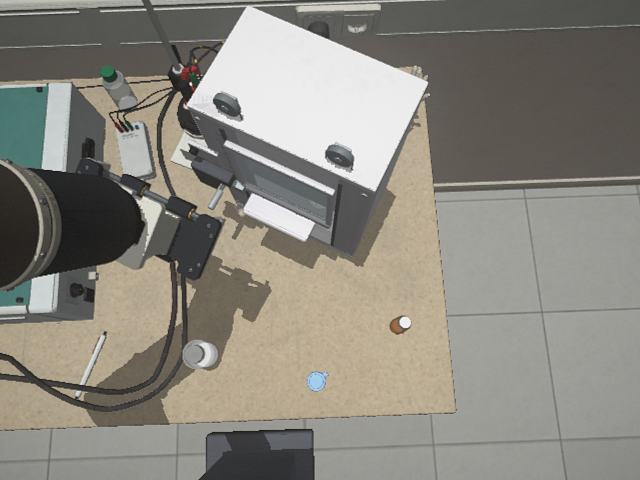

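The top view shows the arm clear of the cabinet. The white bottle (200,354) and the dropper (401,324) have not moved. The wrist view shows the knob across at about (370,400), with the bolt's tongue under the lug. I am handing in.

```bash
python3 -c "
from station import *
print(job_done())"
```

```text
the job is handed in; nothing more can be done
None
```

The sash is open and bolted at the height set by the stop, and I handed the job in with the arm clear, at about 22 s of the 72 s allowed.

- **Lifting the sash:** I pushed up under the ledge with the closed fingers. Sliding took about 2.7 N, and the force began to rise as the lug met the buffer. I stopped at about 9.0 N in total, which leaves roughly 6.3 N on the buffer. I then lowered the fingers gently, and the wrist image showed the lug still against the buffer.
- **Sliding the bolt:** I pushed the knob's left side to the right until it met a hard stop, with the force rising from 2 N to about 6.8 N. The camera depth showed the knob moved 24 mm, and the image shows the tongue under the lug.
- **Last checks:**
  - The ledge stands about 84 mm higher than at the start.
  - The knob's height matches its starting value to within about 1 mm, so the stop was not driven up.
  - The white bottle and dropper are where they were; I judged the beaker only by eye, and it looks undisturbed.
  - The wrist force reads about zero, so the robot touches nothing.

The buffer force is worked out from the wrist force minus the sliding friction. With the fingers away, only the sash's own friction holds the lug up, so the buffer now presses with less than 6.3 N, probably about 3 N. No check failed or disagreed.

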